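Post the dry boards into their caddy and cover it

ROBOT

A 7-joint arm with a two-finger parallel gripper is mounted at the origin on the work surface. World frame = base frame: x ahead of the robot, y to its left, z up, the work surface at z = 0. Lengths are in mm, angles in rad, forces in N, time in s.
With the tool pointing down it reaches from about 400 to 875 mm from the base axis. Payload 4.4 kg.
Tool frame: the origin (TCP) lies midway between the tips of the shut fingers; the grasp point (between the pads) lies 19 mm behind it; z points along the fingers, y is the line along which they close (so a half turn about z gives the same grasp; the last joint's range is limited). The gripper opens to 85 mm and grips with 20 to 120 N. Pads are 22 mm wide; open, the fingers measure 114 mm over their backs; the gripper's body (76 mm by 85 mm) begins 54 mm behind the grasp point. The pads swing forward as they close: fully open they stand 13 mm farther back than shut.
Start: joints at [1.038, 0.628, 0.038, 1.517, -0.027, 0.996, -0.02], TCP at [292.549, -580.459, 203.013] pointing down, gripper open.
Joint ranges: [-3.06, 3.06], [-0.37, 2.12], [-1.25, 1.32], [0.18, 2.47], [-1.1, 4.24], [0.23, 1.98], [-2.94, 2.94]. Speed limits (rad/s): [2.57, 2.57, 3.14, 3.14, 3.14, 3.14, 3.14].

INTERFACE

Orientations are given as [roll, pitch, yaw] about the fixed x, y, z axes, in that order (R = Rz(yaw) Ry(pitch) Rx(roll)).
In Python, from cell import read_state, get_image, finish_job gives the robot as it stands.
- The arm moves only by the tool send_rows, never from a script. Its argument "series" is a list of rows, each an object of numbers: "ax", "ay", "az": the turn, a rotation vector about the tool's x, y, z in rad; "dx", "dy", "dz": the shift along the tool's x, y, z in cm; "hand": the closure, from 0 (fully open) to 1 (shut). In form: [{"ax": .., "ay": .., "az": .., "dx": .., "dy": .., "dz": .., "hand": ..}, ...]. A call has 1 to 10 rows; each row is the pose to reach, as a shift and turn from the pose commanded when the call began, along the tool's axes at that moment; what a row does not reach only later rows make up. A row lasts 1/10 s, in which the tool goes at most 50 mm and 8.59 degrees, less where a joint would pass 70% of its speed; a pose out of reach is approached as far as the arm can. A call with a gripper value outside its range is refused whole. The fingers move at their own pace and stop on an object; the grip force is fixed at half the most. Time passes only in rows, so rows that repeat a pose let the fingers close. It gives the time, the measured TCP pose, the force, the opening and the grip force at its end, in the units of the state.
- read_state(): the state, without advancing time (a new reading comes with each control period).
- get_image(name): name is "scene" or "top" or "wrist"; returns a dict with "pixels" (420x560x3 uint8, red, green, blue), "mtx" (3x3 intrinsics, pixels), "R" (3x3) and "t" (3): a world point X has camera coordinates R X + t. Camera axes: x right, y down, z forward; pixel columns grow to the right and rows downward; lengths in mm; the calibration is good to about 2 mm. A picture is of the moment at which its call begins. There is no depth.
- finish_job(): hands the job in; it is judged then, once.
The state is a dict: "clock": time; "qpos": joint angles; "qd": joint speeds; "tau": joint torques, N m; "eef_pos": TCP position; "tool_rot": TCP orientation; "force": force on the tool from outside, world axes, zero at the start; "torque": the same for the moment, N m; "width": finger opening in mm; "gripper_force": force on a finger pad.
Only numpy, scipy, OpenCV 4.12 (cv2) and the standard library are available. Lean on these libraries where they do the work, as an engineer would, in place of code of your own. Each camera call takes 0.05 s, during which the arm holds its last target. There are 200 camera calls.

TASK

Put away every small board that stands drying in the white plate rack: push each one down through a slot of its own in the grey caddy until it is fully home on the slot floor, then seat the blue cover flat and square in the recess on top of the caddy. Leave the plates, tin, mug, beaker and spoon where they are.

Things in the scene. Friction and masses are not known exactly. Their poses are not given: they have to be found in the camera images.
- rack: White plastic plate rack, fixed: base 130 (x) x 232 (y) x 8 mm, origin at the centre of its underside. Five bays along its y, 44 mm apart (y = -88 to 88 mm); each has four upright 6 mm pins up to 63 mm above the drainer (x = +-36 mm, 12 mm free between them). A board stands on the base between the pins, its thickness along the rack's y.
- caddy: Grey plastic board caddy, fixed: 142 (x) x 154 (y) mm, origin at the centre of its underside. Deck 125 mm above the origin, with five slots along x, 26 mm apart along y; slot floors 8 mm above the origin. Any board fits any slot, one board a slot; a board on the slot floor stands 3 mm proud of the deck. A rim round the deck, 6 mm wide, reaches 135 mm above the origin.
- seat (a point): Centre of the cover's recess on the caddy, on the deck, axes as the caddy's. The recess lies inside the caddy's rim: 130 (x) x 142 (y) mm, 10 mm deep.
- slot0 (a point): Centre of the mouth of slot 0, on the deck; axes as the caddy's, at y = -52 mm in it. Slot 114 mm (x) by 11 mm (y), lips rounded 3 mm. In every slot, about 16 to 56 mm below the deck on its -y side, a steel spring leaf yields to an entering board and clamps it with about 10 N: a board let go part-way stays there and needs a push of some 5 to 12 N to go farther.
- slot1 (a point): Centre of the mouth of slot 1 of the caddy, level with the deck; axes as the caddy's (slot along x, 11 mm wide along y); at y = -26 mm in the caddy. As slot 0.
- slot2 (a point): Centre of the mouth of slot 2 of the caddy, level with the deck; axes as the caddy's (slot along x, 11 mm wide along y); at y = 0 mm in the caddy. As slot 0.
- slot3 (a point): Centre of the mouth of slot 3 of the caddy, level with the deck; axes as the caddy's (slot along x, 11 mm wide along y); at y = 26 mm in the caddy. As slot 0.
- slot4 (a point): Centre of the mouth of slot 4 of the caddy, level with the deck; axes as the caddy's (slot along x, 11 mm wide along y); at y = 52 mm in the caddy. As slot 0.
- cover: Cover of the caddy, blue plate with a white bar handle, 126 (x) x 138 (y) x 10 mm, hollow below (6 mm deep), 180 g, loose; origin at the centre of its underside, z up. Handle: central bar 70 mm long (x), 14 mm thick (y), from 10 to 40 mm above the underside. Seated, it rests on the deck with 2 mm play all round, its plate level with the caddy's rim; half a turn makes no difference.
- board0: Small red board, 110 (x) x 9 thick (y) x 120 mm tall (z), 115 g, standing on edge in a bay of the rack; origin at the centre of its lower edge, z up. May be absent.
- board1: Small green board, 110 (x) x 9 thick (y) x 120 mm tall (z), 115 g, standing on edge in a bay of the rack; origin at the centre of its lower edge, z up. May be absent.
- board2: Small blue board, 110 (x) x 9 thick (y) x 120 mm tall (z), 115 g, standing on edge in a bay of the rack; origin at the centre of its lower edge, z up. May be absent.
- board3: Small yellow board, 110 (x) x 9 thick (y) x 120 mm tall (z), 115 g, standing on edge in a bay of the rack; origin at the centre of its lower edge, z up. May be absent.
- board4: Small pale wood-coloured board, 110 (x) x 9 thick (y) x 120 mm tall (z), 115 g, standing on edge in a bay of the rack; origin at the centre of its lower edge, z up. May be absent.
- plate0: Bystander: white ceramic side plate, 160 mm across, 18 mm high; origin at its underside.
- plate1: Bystander: white ceramic side plate, 160 mm across, 18 mm high; origin at its underside.
- plate2: Bystander: white ceramic side plate, 160 mm across, 18 mm high; origin at its underside.
- tin: Bystander: aluminium baking tin, 140 x 180 x 40 mm high; origin at its underside.
- beaker: Bystander: pink plastic beaker, 68 mm across, 100 mm high; origin at its underside.
- spoon: Bystander: wooden spoon, 240 mm long, lying flat.
- mug: Bystander: blue mug, 80 mm across, 90 mm high; origin at its underside.
Things that resemble listed ones, but are neither listed nor needed, are in the scene too. Of the things like the board0, leave any that is pink; of the rest the smaller one is meant.

How it is judged (in metres and radians):
On the way, in this order (a step that is already met when the one before it is completed fails the run):
1. every board is fully home in the caddy (z of board0 in the frame of caddy between 0.004 and 0.0115 m and x of board0 in the frame of caddy between -0.006 and 0.006 m and y of board0 in the frame of caddy between -0.06 and 0.06 m and angle between each of board0, board1, board2, board3, board4's own z axis and vertical below 0.06 rad and z of board1 in the frame of caddy between 0.004 and 0.0115 m and x of board1 in the frame of caddy between -0.006 and 0.006 m and y of board1 in the frame of caddy between -0.06 and 0.06 m and z of board2 in the frame of caddy between 0.004 and 0.0115 m and x of board2 in the frame of caddy between -0.006 and 0.006 m and y of board2 in the frame of caddy between -0.06 and 0.06 m and z of board3 in the frame of caddy between 0.004 and 0.0115 m and x of board3 in the frame of caddy between -0.006 and 0.006 m and y of board3 in the frame of caddy between -0.06 and 0.06 m and z of board4 in the frame of caddy between 0.004 and 0.0115 m and x of board4 in the frame of caddy between -0.006 and 0.006 m and y of board4 in the frame of caddy between -0.06 and 0.06 m), for 0.2 s.
2. the cover is seated in the recess over the boards (x of cover in the frame of seat between -0.005 and 0.005 m and y of cover in the frame of seat between -0.005 and 0.005 m and z of cover in the frame of seat between -0.003 and 0.003 m and angle between the z axis of cover and the z axis of caddy, either way round below 0.03 rad and angle between cover's own z axis and vertical below 0.03 rad and angle between the x axis of cover and the x axis of caddy, either way round below 0.06 rad), for 0.2 s.
At the end, for the whole second after the job is handed in: Every board present is upright in a slot of the caddy with its lower edge within 3.5 mm of the slot floor; the cover lies at rest in the recess, within 5 mm of its centre along x and y, within 3 mm of the deck in height, level within 0.03 rad and square within 0.06 rad (all of step 1 and all of step 2 and linear speed of cover below 0.02 m/s); the robot touches nothing.
It fails at once if a bystander (plate, tin, mug, beaker, spoon) is moved by more than 40 mm or the beaker or mug is tipped over (distance of any of plate0, plate1, plate2, tin, beaker, spoon, mug from where it was at the start of the episode above 0.04 m or angle between any of beaker, mug's own z axis and vertical above 0.6 rad).
Of board0, board1, board2, board3, board4 only 3 to 5 are there at a start; the rules pass over those that are not, and their reading is None.
At some moment in a run one of cover may be knocked a few centimetres aside while the robot is not near it.
It also fails if it takes over 210 s, if anything falls off the work surface, if the arm or the gripper's body presses on something with over 40 N, if the wrist force passes 120 N, or if a joint passes its speed limit or range.

## Working session

There is one attempt and no reset: what is moved stays moved. The work goes in short steps, Python scripts to look and compute and a tool call to move; the robot and the scene stay as the last step left them, time stands still between calls to the robot, and variables do not carry over. Pictures are saved under pics/ and viewed, at most 14 in all, crops included, and the job is handed in when it is done.

Besides the shell and the picture viewer there is one more tool, called after "Call:" as name(argument=value, ...), one argument or row to a line, values as JSON. send_rows: Moves the arm, as the interface text tells. Its arguments: {"type":"object","properties":{"series":{"type":"array","items":{"type":"object","properties":{"ax":{"type":"number"},"ay":{"type":"number"},"az":{"type":"number"},"dx":{"type":"number"},"dy":{"type":"number"},"dz":{"type":"number"},"hand":{"type":"number"}}}}},"required":["series"]}

```bash
mkdir -p pics; ls
python3 - <<'E'
from cell import *
import cv2
for n in ("scene","top"):
    g=get_image(n); cv2.imwrite(f"pics/{n}0.png",g["pixels"][:,:,::-1]); print(n,g["mtx"].tolist(),g["R"].tolist(),g["t"].tolist())
s=read_state(); print({k:s[k] for k in("clock","eef_pos","tool_rot","width","force")})
E
```

```text
pics
scene [[397.1112423218962, 0.0, 280.09651355390565], [0.0, 397.1112423218962, 207.02754928920544], [0.0, 0.0, 1.0]] [[-0.8321953151041332, 0.5544811845948829, -0.001254371949500813], [0.33194768971799127, 0.49639041797110706, -0.8021267257967146], [-0.4441415188986732, -0.6679424891985277, -0.5971525285165042]] [389.5629992219635, -123.91674061436795, 1403.4831392366725]
top [[383.5661846384286, 0.0, 276.4106555039981], [0.0, 383.5661846384286, 210.50414611403252], [0.0, 0.0, 1.0]] [[-0.007516080636008288, -0.9999295769189177, -0.009184211159759136], [-0.980707173702242, 0.009165098616435838, -0.19526761230759992], [0.19533803516169895, 0.007539374649467245, -0.9807069949016686]] [110.74418493788822, 537.8244632493332, 1024.9990387906873]
{'clock': 0.1, 'eef_pos': array([ 292.25276449, -579.90868045,  202.18091576]), 'tool_rot': array([-3.13986574e+00,  3.49793154e-05,  4.66753203e-01]), 'width': 85.50818905836249, 'force': array([ 0.01993979, -0.11732172, -0.19136736])}
```

View pics/scene0.png

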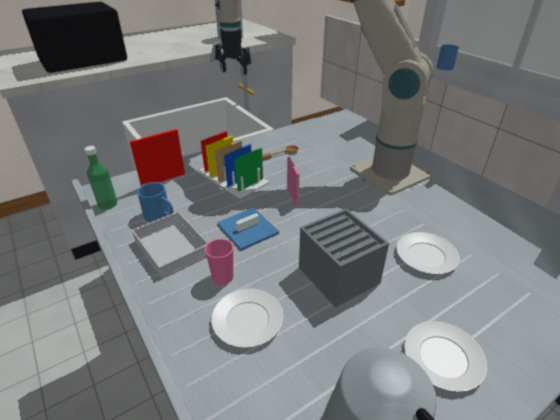

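View pics/top0.png

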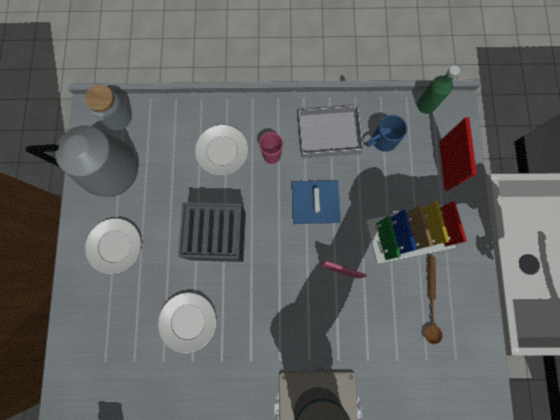

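Candidates for the red board: the rack's end board (top 453,222; scene 215,150), a bigger red panel (top 458,155; scene 158,158) and a pink board (top 344,269; scene 293,180). The rack one is meant. The other boards are in the rack: green (389,240), blue (403,232), wood (419,228), yellow (436,222). The blue cover is at (316,202) and the caddy at (211,232).

```bash
cat > h.py <<'E'
import numpy as np, cv2
from cell import *
def img(n):
    g=get_image(n); g={k:np.array(v) for k,v in g.items()}; return g
def cast(g,uv,z):
    uv=np.atleast_2d(uv).astype(float); C=-g["R"].T@g["t"]
    d=(g["R"].T@np.linalg.inv(g["mtx"])@np.c_[uv,np.ones(len(uv))].T).T
    return C+d*((z-C[2])/d[:,2])[:,None]
def proj(g,X):
    p=(g["R"]@np.atleast_2d(X).T).T+g["t"]; p=(g["mtx"]@p.T).T; return p[:,:2]/p[:,2:]
def mask(g,hlo,hhi,s=100,v=50):
    h=cv2.cvtColor(g["pixels"],cv2.COLOR_RGB2HSV); return cv2.inRange(h,(hlo,s,v),(hhi,255,255))
E
python3 - <<'E'
from h import *
g=img("top"); print("cam",-g["R"].T@g["t"])
m=mask(g,100,115,120,60)
n,l,st,c=cv2.connectedComponentsWithStats(m)
for i in range(1,n):
    if st[i,4]>60: print(st[i],c[i].round(1))
# cover rect at z=10
i=l[215,300]; pts=np.argwhere(l==i)[:,::-1]
w=cast(g,pts,10)[:,:2].astype(np.float32); print("cover",cv2.minAreaRect(w))
p=g["pixels"][:,:,::-1]
a=cv2.resize(p[190:275,165:255],None,fx=4.4,fy=4.4,interpolation=cv2.INTER_CUBIC)
b=cv2.resize(p[190:275,365:475],None,fx=3.6,fy=4.4,interpolation=cv2.INTER_CUBIC)
cv2.imwrite("pics/crop1.png",np.hstack([a,b]))
E
```

```text
cam [ 328.05937325   98.07931998 1111.26052387]
[366 116  40  35 641] [386.7 133.2]
[ 292  181   48   42 1669] [315.2 201.9]
[403 209  14  41 115] [409.7 232.3]
cover ((573.6973266601562, -7.887428283691406), (123.78251647949219, 133.92050170898438), 0.9630777835845947)
```

View pics/crop1.png

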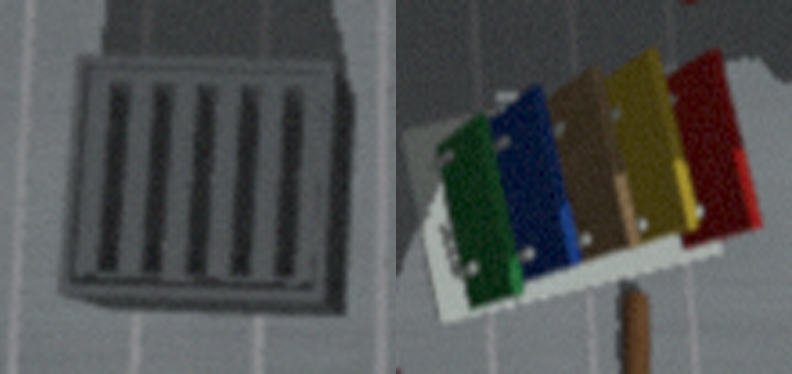

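Run:
```python
from h import *
g=img("top")
f=lambda x,y:(365+(x-396)/3.6,190+y/4.4)
for n,a,b in (("green",(487,113),(522,295)),("blue",(543,85),(578,265)),("wood",(600,67),(637,245)),("yel",(658,48),(697,228)),("red",(720,50),(761,230))):
    w=cast(g,[f(*a),f(*b)],128); d=w[0]-w[1]; th=np.arctan2(d[1],d[0]); L=np.hypot(*d[:2])
    c=w.mean(0)[:2]+4.5*np.array([-np.sin(th),np.cos(th)]); print(n,c.round(1),round(th,3),round(L,1))
f=lambda x,y:(165+x/4.4,190+y/4.4)
w=cast(g,[f(82,56),f(333,60),f(325,312),f(60,293)],135);print("caddy",w[:,:2].round(1),w.mean(0))
w=cast(g,[f(120,85),f(108,275),f(293,87),f(285,275)],125);print("slots",w[:,:2].round(1),w.mean(0))
g=img("wrist");s=read_state();C=-g["R"].T@g["t"];print("wristcam",C,C-s["eef_pos"],g["R"].round(3).tolist(),g["mtx"][0,0])
```

```text
green [ 453.1 -194.7] 0.163 108.7
blue [ 469.8 -235.9] 0.157 108.0
wood [ 480.7 -278.2] 0.165 107.4
yel [ 491.  -321.4] 0.166 109.1
red [ 489.4 -366.4] 0.171 109.0
caddy [[545.5 347.7]
 [541.6 198.6]
 [393.3 201.6]
 [405.5 354.9]] [471.46958207 275.70317088 135.        ]
slots [[529.7 326.8]
 [416.5 329.8]
 [527.6 223.3]
 [415.6 226.3]] [472.35806647 276.57356253 125.        ]
wristcam [ 361.57325425 -545.78936318  373.35246402] [ 69.16937197  34.40377401 170.75241265] [[0.45, -0.893, -0.0], [-0.851, -0.429, 0.301], [-0.269, -0.135, -0.954]] 301.73977937026945
```

```bash
cat >> h.py <<'E'
from scipy.spatial.transform import Rotation as Ro
def to(x,y,z,yaw):
    s=read_state(); R=Ro.from_euler("xyz",s["tool_rot"]); p=s["eef_pos"]
    T=Ro.from_euler("xyz",[np.pi,0,yaw]); d=R.inv().apply(np.array([x,y,z])-p)/10; a=(R.inv()*T).as_rotvec()
    print("to",(x,y,z,yaw),"d",d.round(2),"a",a.round(3))
E
python3 -c "
from h import *
to(470,-278,300,0.165)"
```

```text
to (470, -278, 300, 0.165) d [ 29.46 -19.    -9.72] a [-0.001  0.     0.302]
```

Call:
send_rows(
  series=[
    {"dx": 0,"dy": 0,"dz": -9.7,"hand": 0.6},
    {"dx": 0,"dy": 0,"dz": -9.7,"hand": 0.6},
    {"dx": 29.5,"dy": -19,"dz": -9.7,"az": 0.302,"hand": 0.6},
    {"dx": 29.5,"dy": -19,"dz": -9.7,"az": 0.302,"hand": 0.6},
    {"dx": 29.5,"dy": -19,"dz": -9.7,"az": 0.302,"hand": 0.6},
    {"dx": 29.5,"dy": -19,"dz": -9.7,"az": 0.302,"hand": 0.6},
    {"dx": 29.5,"dy": -19,"dz": -9.7,"az": 0.302,"hand": 0.6},
    {"dx": 29.5,"dy": -19,"dz": -9.7,"az": 0.302,"hand": 0.6},
    {"dx": 29.5,"dy": -19,"dz": -9.7,"az": 0.302,"hand": 0.6},
    {"dx": 29.5,"dy": -19,"dz": -9.7,"az": 0.302,"hand": 0.6},
  ],
)

```text
invalid input at $.series[0]: expected keys ax, ay, az, dx, dy, dz, hand
```

Run:
```python
from h import *
g=img("wrist");cv2.imwrite("pics/w1.png",g["pixels"][:,:,::-1]); s=read_state();print(s["eef_pos"],s["tool_rot"],s["width"],s["clock"])
for n,c in dict(green=(453.1,-194.7),wood=(480.7,-278.2),red=(489.4,-366.4)).items():
    print(n,proj(g,[c[0],c[1],128]))
```

```text
[ 292.45493142 -580.28095761  202.69323762] [-3.14097363e+00 -6.35959729e-06  4.66758038e-01] 85.56128428921197 0.3
green [[-223.93629817 -356.37334001]]
wood [[ -53.70499596 -320.67031146]]
red [[ 107.01864632 -239.31088959]]
```

View pics/w1.png

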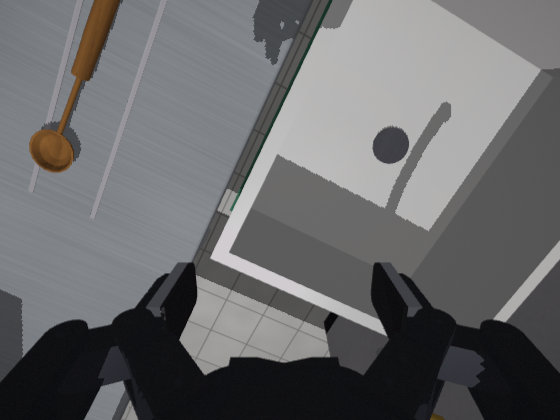

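The wrist view shows the spoon (60,150) and the sink, because the row was refused: it needs every key.

Call:
send_rows(
  series=[
    {"ax": 0,"ay": 0,"az": 0,"dx": 0,"dy": 0,"dz": -9.7,"hand": 0.6},
    {"ax": 0,"ay": 0,"az": 0,"dx": 0,"dy": 0,"dz": -9.7,"hand": 0.6},
    {"ax": 0,"ay": 0,"dx": 29.5,"dy": -19,"dz": -9.7,"az": 0.302,"hand": 0.6},
    {"ax": 0,"ay": 0,"dx": 29.5,"dy": -19,"dz": -9.7,"az": 0.302,"hand": 0.6},
    {"ax": 0,"ay": 0,"dx": 29.5,"dy": -19,"dz": -9.7,"az": 0.302,"hand": 0.6},
    {"ax": 0,"ay": 0,"dx": 29.5,"dy": -19,"dz": -9.7,"az": 0.302,"hand": 0.6},
    {"ax": 0,"ay": 0,"dx": 29.5,"dy": -19,"dz": -9.7,"az": 0.302,"hand": 0.6},
    {"ax": 0,"ay": 0,"dx": 29.5,"dy": -19,"dz": -9.7,"az": 0.302,"hand": 0.6},
    {"ax": 0,"ay": 0,"dx": 29.5,"dy": -19,"dz": -9.7,"az": 0.302,"hand": 0.6},
    {"ax": 0,"ay": 0,"dx": 29.5,"dy": -19,"dz": -9.7,"az": 0.302,"hand": 0.6},
  ],
)

```text
clock: 1.3
eef_pos: [475.3, -269.3, 300.1]
tool_rot: [-3.137, -0.004, 0.178]
force: [0.6, -0.0, 1.4]
width: 33.9
gripper_force: 0.0
```

Run:
```python
from h import *
g=img("wrist");cv2.imwrite("pics/w2.png",g["pixels"][:,:,::-1]); s=read_state();print(s["eef_pos"],s["tool_rot"],s["width"],s["clock"])
for n,c in dict(green=(453.1,-194.7),blue=(469.8,-235.9),wood=(480.7,-278.2),yel=(491,-321.4),red=(489.4,-366.4)).items():
    print(n,proj(g,[c[0],c[1],128]))
```

```text
[ 472.9370019  -273.53685026  300.05362674] [-3.13992439e+00 -1.38374220e-03  1.73223298e-01] 33.92832490489259 1.35
green [[217.7599535  189.94473581]]
blue [[254.67374833 182.3271064 ]]
wood [[292.20353313 179.61744554]]
yel [[330.62049576 177.53049737]]
red [[368.07493836 185.63127179]]
```

View pics/w2.png

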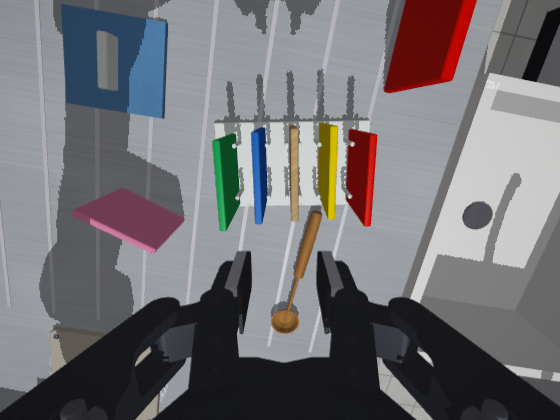

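The view shows the five boards in the rack with their top edges at green (217,182), blue (257,175), wood (294,173), yellow (330,172) and red (370,178). The cover is at (115,60), the pink board at (128,218) and the big red one at (430,40).

```bash
cat >> h.py <<'E'
COL=dict(green=(45,80,100,40,'L'),blue=(105,125,120,60,'L'),wood=(8,20,60,80,'C'),yellow=(22,32,120,60,'R'),red=(0,4,150,80,'R'))
def boards(g,z=128,names=COL,guess=None,roi=(205,115,385,235)):
    out={}
    for n in names:
        lo,hi,s,v,side=COL[n]; m=mask(g,lo,hi,s,v); k=np.zeros_like(m); x0,y0,x1,y1=roi; k[y0:y1,x0:x1]=255; m&=k
        m=cv2.morphologyEx(m,cv2.MORPH_OPEN,np.ones((2,2)))
        nn,l,st,c=cv2.connectedComponentsWithStats(m); i=1+st[1:,4].argmax(); m=(l==i)
        r=np.where(m.any(1))[0]; r0,r1=r[0],r[-1]; rows=np.arange(r0+6,r1-5)
        L=np.array([m[q].argmax() if m[q].any() else np.nan for q in rows]); R=np.array([m.shape[1]-m[q][::-1].argmax() if m[q].any() else np.nan for q in rows])
        col={'L':L,'R':R,'C':(L+R)/2}[side]; ok=np.isfinite(col); p=np.polyfit(rows[ok],col[ok],1)
        for _ in range(3):
            e=abs(np.polyval(p,rows)-col); ok=np.isfinite(col)&(e<1.2); p=np.polyfit(rows[ok],col[ok],1)
        w=cast(g,[(np.polyval(p,r0),r0),(np.polyval(p,r1+1),r1+1)],z); d=w[0]-w[1]; th=np.arctan2(d[1],d[0])
        c=w.mean(0)[:2]+{'L':-4.5,'R':4.5,'C':0}[side]*np.array([-np.sin(th),np.cos(th)])
        out[n]=(*c.round(1),round(th,3)); print(n,out[n],"len",np.hypot(*d[:2]).round(1),"n",ok.sum(),"px",w.shape and (r0,r1,p.round(3)))
    return out
E
python3 -c "
from h import *
boards(img('wrist'))"
```

```text
green (np.float64(458.1), np.float64(-197.7), np.float64(0.196)) len 115.2 n 85 px (np.int64(133), np.int64(229), array([9.50000e-02, 1.95688e+02]))
blue (np.float64(473.8), np.float64(-239.6), np.float64(0.193)) len 113.5 n 85 px (np.int64(126), np.int64(222), array([5.30000e-02, 2.41407e+02]))
wood (np.float64(484.1), np.float64(-281.6), np.float64(0.2)) len 111.8 n 84 px (np.int64(124), np.int64(219), array([1.80000e-02, 2.88877e+02]))
yellow (np.float64(494.4), np.float64(-324.0), np.float64(0.195)) len 112.4 n 85 px (np.int64(121), np.int64(217), array([-2.90000e-02,  3.38816e+02]))
red (np.float64(494.5), np.float64(-368.6), np.float64(0.195)) len 112.6 n 84 px (np.int64(128), np.int64(223), array([-6.70000e-02,  3.83429e+02]))
```

```bash
python3 -c "
from h import *
to(458,-197.5,180,0.195)"
```

```text
to (458, -197.5, 180, 0.195) d [ 0.02 -8.01 12.01] a [-0.    -0.    -0.026]
```

Call:
send_rows(
  series=[
    {"ax": 0,"ay": 0,"az": -0.026,"dx": 0,"dy": -5,"dz": 5,"hand": 0.66},
    {"ax": 0,"ay": 0,"az": -0.026,"dx": 0,"dy": -8,"dz": 9,"hand": 0.66},
    {"ax": 0,"ay": 0,"az": -0.026,"dx": 0,"dy": -8,"dz": 12,"hand": 0.66},
    {"ax": 0,"ay": 0,"az": -0.026,"dx": 0,"dy": -8,"dz": 12,"hand": 0.66},
    {"ax": 0,"ay": 0,"az": -0.026,"dx": 0,"dy": -8,"dz": 12,"hand": 0.66},
    {"ax": 0,"ay": 0,"az": -0.026,"dx": 0,"dy": -8,"dz": 12,"hand": 0.66},
    {"ax": 0,"ay": 0,"az": -0.026,"dx": 0,"dy": -8,"dz": 12,"hand": 0.66},
  ],
)

```text
clock: 2.1
eef_pos: [458.9, -201.4, 182.0]
tool_rot: [3.139, -0.004, 0.188]
force: [0.7, -0.5, 0.9]
width: 29.2
gripper_force: 0.0
```

Run:
```python
from h import *
g=img("wrist");cv2.imwrite("pics/w3.png",g["pixels"][:,:,::-1]); s=read_state();print(s["eef_pos"],s["tool_rot"],s["width"],s["clock"])
to(458,-197.5,98,0.195)
```

```text
[ 458.64586933 -200.87947738  181.80953189] [ 3.13915245 -0.00320538  0.18890443] 29.041422078363695 2.15
to (458, -197.5, 98, 0.195) d [-0.03 -0.36  8.38] a [ 0.002 -0.003 -0.006]
```

View pics/w3.png

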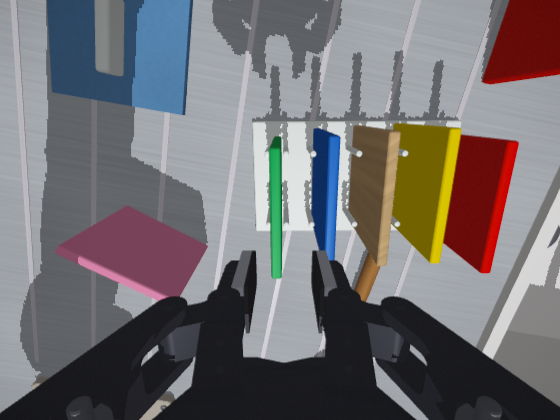

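The green board (276,137–278) lies between the open fingers, just left of their middle (284). Holding to let the arm settle, then measuring.

Call:
send_rows(
  series=[
    {"ax": 0,"ay": 0,"az": 0,"dx": 0,"dy": 0,"dz": 0,"hand": 0.66},
    {"ax": 0,"ay": 0,"az": 0,"dx": 0,"dy": 0,"dz": 0,"hand": 0.66},
    {"ax": 0,"ay": 0,"az": 0,"dx": 0,"dy": 0,"dz": 0,"hand": 0.66},
    {"ax": 0,"ay": 0,"az": 0,"dx": 0,"dy": 0,"dz": 0,"hand": 0.66},
  ],
)

```text
clock: 2.55
eef_pos: [457.4, -199.1, 180.1]
tool_rot: [3.142, -0.0, 0.191]
force: [0.9, 0.1, -0.8]
width: 28.8
gripper_force: 0.0
```

Run:
```python
from h import *
g=img("wrist"); s=read_state();print(s["eef_pos"],s["tool_rot"],s["width"],s["clock"])
COL["green"]=(45,80,100,40,'C')
b=boards(g,names=["green"],roi=(230,110,310,300))["green"]
to(b[0],b[1],98,b[2]); to(b[0],b[1],98,.195)
```

```text
[ 457.36464845 -199.08066772  180.03685643] [-3.14157514e+00  2.99985119e-06  1.90880299e-01] 28.790928932802018 2.6
green (np.float64(459.3), np.float64(-196.3), np.float64(0.197)) len 116.1 n 129 px (np.int64(137), np.int64(278), array([1.00000e-02, 2.77755e+02]))
to (np.float64(459.3), np.float64(-196.3), 98, np.float64(0.197)) d [ 0.24 -0.24  8.2 ] a [-0.     0.    -0.006]
to (np.float64(459.3), np.float64(-196.3), 98, 0.195) d [ 0.24 -0.24  8.2 ] a [-0.     0.    -0.004]
```

Call:
send_rows(
  series=[
    {"ax": 0,"ay": 0,"az": 0,"dx": -0.1,"dy": -0.25,"dz": 4,"hand": 0.66},
    {"ax": 0,"ay": 0,"az": 0,"dx": -0.1,"dy": -0.25,"dz": 8.2,"hand": 0.66},
    {"ax": 0,"ay": 0,"az": 0,"dx": -0.1,"dy": -0.25,"dz": 8.2,"hand": 0.66},
    {"ax": 0,"ay": 0,"az": 0,"dx": -0.1,"dy": -0.25,"dz": 8.2,"hand": 0.66},
    {"ax": 0,"ay": 0,"az": 0,"dx": -0.1,"dy": -0.25,"dz": 8.2,"hand": 0.66},
    {"ax": 0,"ay": 0,"az": 0,"dx": -0.1,"dy": -0.25,"dz": 8.2,"hand": 1},
    {"ax": 0,"ay": 0,"az": 0,"dx": -0.1,"dy": -0.25,"dz": 8.2,"hand": 1},
    {"ax": 0,"ay": 0,"az": 0,"dx": -0.1,"dy": -0.25,"dz": 8.2,"hand": 1},
    {"ax": 0,"ay": 0,"az": 0,"dx": -0.1,"dy": -0.25,"dz": 8.2,"hand": 1},
    {"ax": 0,"ay": 0,"az": 0,"dx": -0.1,"dy": -0.25,"dz": 8.2,"hand": 1},
  ],
)

```text
clock: 3.6
eef_pos: [457.3, -197.5, 99.9]
tool_rot: [3.14, -0.003, 0.191]
force: [-0.7, 0.8, 6.9]
width: -0.3
gripper_force: 3.4
```

Run:
```python
from h import *
g=img("wrist");cv2.imwrite("pics/w4.png",g["pixels"][:,:,::-1]); s=read_state();print(s["eef_pos"],s["tool_rot"],s["width"],s["gripper_force"],s["force"])
```

```text
[ 457.30821549 -197.45851346   99.85273548] [ 3.13957999 -0.00322839  0.19067532] 0.31500247615814514 3.3649189790321543 [-0.66207196  0.77093123  6.46425148]
```

View pics/w4.png

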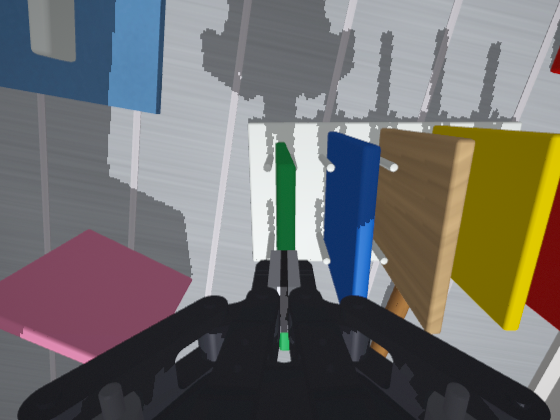

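Run:
```python
import cv2
p=cv2.imread("pics/w4.png"); cv2.imwrite("pics/w4c.png",cv2.resize(p[130:360,220:350],None,fx=2.6,fy=2.6,interpolation=cv2.INTER_CUBIC))
```

```text
(no output)
```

View pics/w4c.png

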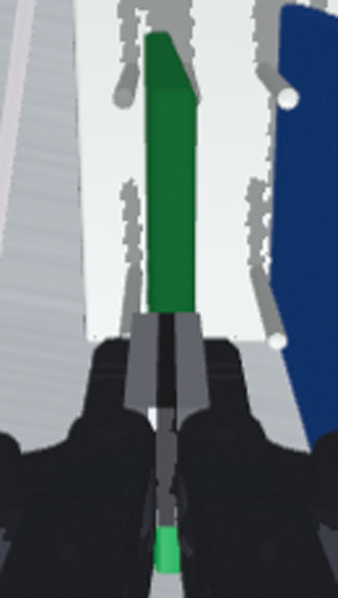

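The crop shows the green board's top edge (rows 165–350) running under the shut fingers. Its width and length in pixels put it at z≈128, and the fingers closed on top of it. So the finger tips sit about 28 mm higher than I assumed. I'll reopen above the board and go deeper.

Call:
send_rows(
  series=[
    {"ax": 0,"ay": 0,"az": 0,"dx": 0,"dy": 0,"dz": -4,"hand": 0.66},
    {"ax": 0,"ay": 0,"az": 0,"dx": 0,"dy": 0,"dz": -4,"hand": 0.66},
    {"ax": 0,"ay": 0,"az": 0,"dx": 0,"dy": 0,"dz": -4,"hand": 0.66},
    {"ax": 0,"ay": 0,"az": 0,"dx": 0,"dy": 0,"dz": -4,"hand": 0.66},
    {"ax": 0,"ay": 0,"az": 0,"dx": 0,"dy": 0,"dz": -4,"hand": 0.66},
    {"ax": 0,"ay": 0,"az": 0,"dx": 0,"dy": 0,"dz": -4,"hand": 0.66},
  ],
)

```text
clock: 4.25
eef_pos: [455.4, -196.7, 137.4]
tool_rot: [-3.141, 0.001, 0.191]
force: [0.0, -0.6, 0.7]
width: 29.1
gripper_force: 0.0
```

Run:
```python
from h import *
s=read_state();print(s["eef_pos"],s["tool_rot"],s["width"],s["force"])
g=img("scene"); u=proj(g,s["eef_pos"])[0].round().astype(int); print("tcp px",u)
x,y=u; p=np.ascontiguousarray(g["pixels"][:,:,::-1]); p[y,x-1:x+2]=(255,0,255);p[y-1:y+2,x]=(255,0,255)
cv2.imwrite("pics/s2.png",cv2.resize(p[y-60:y+50,x-70:x+60],None,fx=5,fy=5,interpolation=cv2.INTER_CUBIC))
```

```text
[ 455.4358218  -196.66140497  137.40093419] [-3.14089563e+00  1.14466426e-03  1.90834414e-01] 29.071147306207855 [ 0.02935864 -0.61164461  0.67989038]
tcp px [249 150]
```

View pics/s2.png

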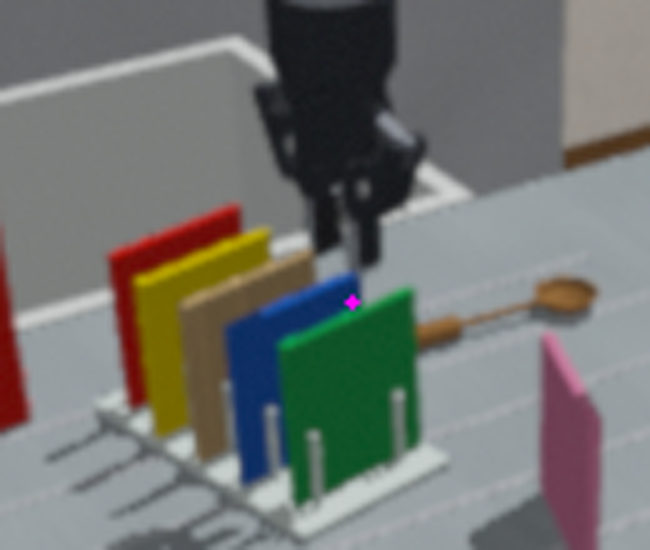

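The scene crop confirms it. The fingertips (345,265) end about 30 mm above the reported TCP marker (352,302), and all five boards still stand. So tip z is about reported z + 28.

Call:
send_rows(
  series=[
    {"ax": 0,"ay": 0,"az": 0,"dx": 0,"dy": 0,"dz": 4,"hand": 0.66},
    {"ax": 0,"ay": 0,"az": 0,"dx": 0,"dy": 0,"dz": 6.8,"hand": 0.66},
    {"ax": 0,"ay": 0,"az": 0,"dx": 0,"dy": 0,"dz": 6.8,"hand": 0.66},
    {"ax": 0,"ay": 0,"az": 0,"dx": 0,"dy": 0,"dz": 6.8,"hand": 0.66},
    {"ax": 0,"ay": 0,"az": 0,"dx": 0,"dy": 0,"dz": 6.8,"hand": 0.66},
    {"ax": 0,"ay": 0,"az": 0,"dx": 0,"dy": 0,"dz": 6.8,"hand": 1},
    {"ax": 0,"ay": 0,"az": 0,"dx": 0,"dy": 0,"dz": 6.8,"hand": 1},
    {"ax": 0,"ay": 0,"az": 0,"dx": 0,"dy": 0,"dz": 6.8,"hand": 1},
    {"ax": 0,"ay": 0,"az": 0,"dx": 0,"dy": 0,"dz": 6.8,"hand": 1},
    {"ax": 0,"ay": 0,"az": 0,"dx": 0,"dy": 0,"dz": 6.8,"hand": 1},
  ],
)

```text
clock: 5.3
eef_pos: [456.9, -197.0, 71.3]
tool_rot: [3.14, -0.002, 0.191]
force: [-0.7, 1.5, 6.6]
width: 7.9
gripper_force: 59.5
```

Call:
send_rows(
  series=[
    {"ax": 0,"ay": 0,"az": 0,"dx": 0,"dy": 0,"dz": -5,"hand": 1},
    {"ax": 0,"ay": 0,"az": 0,"dx": 0,"dy": 0,"dz": -10,"hand": 1},
    {"ax": 0,"ay": 0,"az": 0,"dx": 0,"dy": 0,"dz": -14,"hand": 1},
    {"ax": 0,"ay": 0,"az": 0,"dx": 0,"dy": 0,"dz": -18,"hand": 1},
    {"ax": 0,"ay": 0,"az": 0,"dx": 0,"dy": 0,"dz": -18,"hand": 1},
    {"ax": 0,"ay": 0,"az": 0,"dx": 0,"dy": 0,"dz": -18,"hand": 1},
    {"ax": 0,"ay": 0,"az": 0,"dx": 0,"dy": 0,"dz": -18,"hand": 1},
  ],
)

```text
clock: 6.0
eef_pos: [454.8, -196.4, 249.0]
tool_rot: [-3.14, 0.002, 0.191]
force: [-0.7, 0.0, -1.3]
width: 7.8
gripper_force: 59.2
```

```bash
python3 -c "
from h import *
s=read_state();print(s['eef_pos'],s['width'],s['gripper_force'])
to(472,276,250,-0.025)"
```

```text
[ 454.75189289 -196.41479832  248.99246279] 7.821249046640376 59.17435705661774
to (472, 276, 250, -0.025) d [ 10.65 -46.06  -0.07] a [-0.001  0.002  0.216]
```

Call:
send_rows(
  series=[
    {"ax": 0,"ay": 0,"az": 0.02,"dx": 1,"dy": -4,"dz": 0,"hand": 1},
    {"ax": 0,"ay": 0,"az": 0.05,"dx": 2,"dy": -9,"dz": 0,"hand": 1},
    {"ax": 0,"ay": 0,"az": 0.08,"dx": 3,"dy": -14,"dz": 0,"hand": 1},
    {"ax": 0,"ay": 0,"az": 0.1,"dx": 4.4,"dy": -19,"dz": 0,"hand": 1},
    {"ax": 0,"ay": 0,"az": 0.12,"dx": 5.5,"dy": -24,"dz": 0,"hand": 1},
    {"ax": 0,"ay": 0,"az": 0.14,"dx": 6.7,"dy": -29,"dz": 0,"hand": 1},
    {"ax": 0,"ay": 0,"az": 0.16,"dx": 7.8,"dy": -34,"dz": 0,"hand": 1},
    {"ax": 0,"ay": 0,"az": 0.19,"dx": 9,"dy": -39,"dz": 0,"hand": 1},
    {"ax": 0,"ay": 0,"az": 0.216,"dx": 10,"dy": -43,"dz": 0,"hand": 1},
    {"ax": 0,"ay": 0,"az": 0.216,"dx": 10.65,"dy": -46,"dz": 0,"hand": 1},
  ],
)

```text
clock: 7.0
eef_pos: [471.5, 279.3, 248.0]
tool_rot: [-3.141, 0.003, -0.021]
force: [0.6, -0.0, -1.7]
width: 8.2
gripper_force: 59.1
```

Call:
send_rows(
  series=[
    {"ax": 0,"ay": 0,"az": 0,"dx": 0,"dy": 0,"dz": 0,"hand": 1},
    {"ax": 0,"ay": 0,"az": 0,"dx": 0,"dy": 0,"dz": 0,"hand": 1},
    {"ax": 0,"ay": 0,"az": 0,"dx": 0,"dy": 0,"dz": 0,"hand": 1},
    {"ax": 0,"ay": 0,"az": 0,"dx": 0,"dy": 0,"dz": 0,"hand": 1},
  ],
)

```text
clock: 7.4
eef_pos: [473.4, 273.0, 249.6]
tool_rot: [3.14, 0.001, -0.028]
force: [0.0, -0.2, -1.5]
width: 8.0
gripper_force: 59.2
```

Run:
```python
from h import *
s=read_state();print(s["eef_pos"],s["tool_rot"],s["width"],s["force"],s["clock"])
g=img("wrist");cv2.imwrite("pics/w5.png",g["pixels"][:,:,::-1]);print(-g["R"].T@g["t"]-s["eef_pos"])
np.savez("w5.npz",**g)
```

```text
[473.39519644 273.01125889 249.56497561] [ 3.14019464e+00  7.48943719e-04 -2.78316000e-02] 8.049261538949521 [ 0.04942108 -0.18417035 -1.51456132] 7.4
[ 77.46659656  -2.11020328 170.86481882]
```

View pics/w5.png

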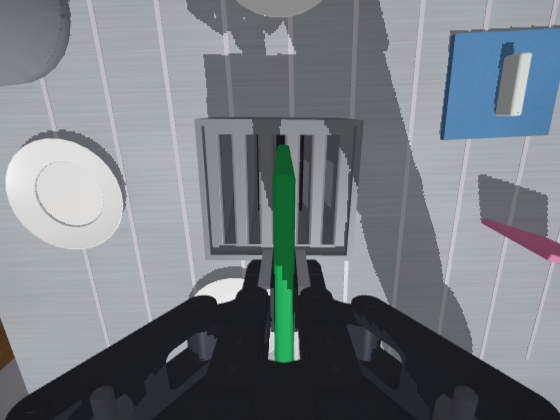

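The board hangs straight and centred in the grip (column 284). The caddy rim corners are at (195,118), (362,118), (350,258) and (206,258), and the slots run vertically in the picture. The cover is still at (510,80).

Run:
```python
from h import *
g=dict(np.load("w5.npz")); p=cv2.cvtColor(g["pixels"],cv2.COLOR_RGB2GRAY)
for r in (155,230): print(r,list(p[r-2:r+3].mean(0)[192:370].astype(int)))
for c in (226,240,320): print(c,list(p[:,c-1:c+2].mean(1)[110:265].astype(int)))
```

```text
155 [np.int64(177), np.int64(177), np.int64(177), np.int64(177), np.int64(176), np.int64(144), np.int64(136), np.int64(136), np.int64(136), np.int64(136), np.int64(136), np.int64(108), np.int64(71), np.int64(71), np.int64(123), np.int64(135), np.int64(137), np.int64(137), np.int64(137), np.int64(137), np.int64(137), np.int64(137), np.int64(137), np.int64(137), np.int64(137), np.int64(146), np.int64(131), np.int64(117), np.int64(85), np.int64(68), np.int64(71), np.int64(73), np.int64(72), np.int64(72), np.int64(72), np.int64(72), np.int64(73), np.int64(72), np.int64(72), np.int64(70), np.int64(109), np.int64(124), np.int64(139), np.int64(140), np.int64(140), np.int64(140), np.int64(140), np.int64(140), np.int64(140), np.int64(140), np.int64(141), np.int64(141), np.int64(141), np.int64(127), np.int64(110), np.int64(70), np.int64(71), np.int64(72), np.int64(72), np.int64(72), np.int64(72), np.int64(73), np.int64(64), np.int64(64), np.int64(64), np.int64(30), np.int64(55), np.int64(72), np.int64(76), np.int64(78), np.int64(78), np.int64(78), np.int64(78), np.int64(78), np.int64(79), np.i
[... 10226 characters left out ...]
), np.int64(158), np.int64(158), np.int64(158), np.int64(158), np.int64(157), np.int64(157), np.int64(157), np.int64(156), np.int64(156), np.int64(155), np.int64(154), np.int64(154), np.int64(153), np.int64(153), np.int64(152), np.int64(150), np.int64(149), np.int64(149), np.int64(149), np.int64(147), np.int64(148), np.int64(147), np.int64(146), np.int64(146), np.int64(145), np.int64(144), np.int64(158), np.int64(170), np.int64(172), np.int64(114), np.int64(76), np.int64(76), np.int64(76), np.int64(71), np.int64(68), np.int64(67), np.int64(67), np.int64(132), np.int64(167), np.int64(173), np.int64(172), np.int64(173), np.int64(174), np.int64(175), np.int64(173), np.int64(158), np.int64(119)]
```

```bash
cat >> h.py <<'E'
def edges(p,r,c0,c1,th):
    v=p[r-2:r+3].astype(float).mean(0)[c0:c1]; i=np.where((v[:-1]-th)*(v[1:]-th)<0)[0]
    return [(round(c0+k+(th-v[k])/(v[k+1]-v[k]),1),'+' if v[k+1]>v[k] else '-') for k in i]
E
python3 - <<'E'
from h import *
g=dict(np.load("w5.npz")); p=cv2.cvtColor(g["pixels"],cv2.COLOR_RGB2GRAY)
for r in (155,230):
    e=edges(p,r,192,370,105)
    for a,b in zip(e[:-1],e[1:]):
        if a[1]=='-' and b[1]=='+':
            c=(a[0]+b[0])/2; w=cast(g,[(a[0],r),(b[0],r)],124); print(r,a[0],b[0],"mid",w.mean(0)[:2].round(1),"w",round(abs(w[0,1]-w[1,1]),1))
for c in (240,320):
    w=cast(g,[(c,119),(c,259.5)],135); print("x",w[:,:2].round(1),w.mean(0).round(1))
w=cast(g,[(226,133.8),(226,243.2)],124); print("slot x",w[:,:2],w.mean(0))
# held board: far end of top edge & near end; top z = tcp+58
zt=read_state()["eef_pos"][2]+58; w=cast(g,[(285,175),(285,361)],zt); print("board",w, zt)
q=g["pixels"].astype(int); m=(q[:,:,1]>q[:,:,0]+30)&(q[:,:,1]>q[:,:,2]+30)
for r in (175,200,230,250,340,355): c=np.where(m[r,230:330])[0]+230; print(r,c.min(),c.max()+1, cast(g,[(c.mean()+.5,r)],zt).round(1))
print(list(p[140:185,285]))
E
```

```text
155 203.1 205.6 mid [513.2 348.7] w 2.4
155 219.4 231.9 mid [512.6 328. ] w 12.2
155 246.1 290.4 mid [511.5 286.4] w 43.2
155 299.2 311.9 mid [510.5 250. ] w 12.4
155 325.5 338.5 mid [509.7 224.2] w 12.7
155 344.7 361.2 mid [509.2 203.7] w 16.1
230 208.5 210.7 mid [434.7 351.6] w 2.3
230 223.6 235.2 mid [434.1 330.7] w 12.2
230 248.3 259.9 mid [433.3 304.7] w 12.2
230 272.5 294.3 mid [432.5 273.8] w 23.0
230 297.4 309.1 mid [431.9 252.9] w 12.3
230 321.9 333.8 mid [431.1 226.9] w 12.6
230 344.7 348.0 mid [430.6 207.4] w 3.5
x [[546.1 310. ]
 [404.9 320.1]] [475.5 315.1 135. ]
x [[544.1 237.5]
 [402.5 236.2]] [473.3 236.8 135. ]
slot x [[532.73189503 325.89911179]
 [419.03628446 335.60385652]] [475.88408975 330.75148416 124.        ]
board [[528.20496444 270.77507483 307.80864916]
 [440.25233455 273.08377464 307.80864916]] 307.80864916209
175 273 294 [[528.2 271.3 307.8]]
200 273 295 [[518.4 271.4 307.8]]
230 274 294 [[505.9 271.8 307.8]]
250 274 295 [[497.1 271.8 307.8]]
340 275 294 [[452.2 273.  307.8]]
355 275 293 [[443.7 273.5 307.8]]
[np.uint8(96), np.uint8(96), np.uint8(96), np.uint8(97), np.uint8(84), np.uint8(66), np.uint8(59), np.uint8(60), np.uint8(59), np.uint8(61), np.uint8(60), np.uint8(60), np.uint8(59), np.uint8(61), np.uint8(59), np.uint8(60), np.uint8(61), np.uint8(60), np.uint8(61), np.uint8(59), np.uint8(59), np.uint8(60), np.uint8(60), np.uint8(61), np.uint8(61), np.uint8(61), np.uint8(59), np.uint8(59), np.uint8(60), np.uint8(59), np.uint8(61), np.uint8(59), np.uint8(61), np.uint8(60), np.uint8(62), np.uint8(65), np.uint8(68), np.uint8(67), np.uint8(69), np.uint8(68), np.uint8(69), np.uint8(68), np.uint8(68), np.uint8(68), np.uint8(68)]
```

```bash
python3 -c "
from h import *
to(476.3,329.8,210,-0.033)"
```

```text
to (476.3, 329.8, 210, -0.033) d [ 0.13 -5.66  3.98] a [0.001 0.    0.005]
```

Call:
send_rows(
  series=[
    {"ax": 0,"ay": 0,"az": 0.005,"dx": 0.13,"dy": -4,"dz": 2,"hand": 1},
    {"ax": 0,"ay": 0,"az": 0.005,"dx": 0.13,"dy": -5.66,"dz": 4,"hand": 1},
    {"ax": 0,"ay": 0,"az": 0.005,"dx": 0.13,"dy": -5.66,"dz": 4,"hand": 1},
    {"ax": 0,"ay": 0,"az": 0.005,"dx": 0.13,"dy": -5.66,"dz": 4,"hand": 1},
    {"ax": 0,"ay": 0,"az": 0.005,"dx": 0.13,"dy": -5.66,"dz": 4,"hand": 1},
    {"ax": 0,"ay": 0,"az": 0.005,"dx": 0.13,"dy": -5.66,"dz": 4,"hand": 1},
  ],
)

```text
clock: 8.05
eef_pos: [476.9, 330.4, 211.0]
tool_rot: [-3.141, -0.002, -0.032]
force: [0.5, -0.0, -1.2]
width: 7.8
gripper_force: 59.3
```

```bash
python3 -c "
from h import *
s=read_state();print(s['eef_pos'],s['force'])
to(476.3,329.8,210,-0.033)"
```

```text
[476.93820753 330.43017574 211.04803753] [ 0.45305672 -0.0322864  -1.15449667]
to (476.3, 329.8, 210, -0.033) d [-0.06  0.07  0.1 ] a [-0.    -0.002  0.001]
```

Call:
send_rows(
  series=[
    {"ax": 0,"ay": 0,"az": 0,"dx": 0,"dy": 0.03,"dz": 1.5,"hand": 1},
    {"ax": 0,"ay": 0,"az": 0,"dx": 0,"dy": 0.03,"dz": 2.5,"hand": 1},
    {"ax": 0,"ay": 0,"az": 0,"dx": 0,"dy": 0.03,"dz": 3,"hand": 1},
    {"ax": 0,"ay": 0,"az": 0,"dx": 0,"dy": 0.03,"dz": 3.5,"hand": 1},
    {"ax": 0,"ay": 0,"az": 0,"dx": 0,"dy": 0.03,"dz": 3.5,"hand": 1},
    {"ax": 0,"ay": 0,"az": 0,"dx": 0,"dy": 0.03,"dz": 3.5,"hand": 1},
  ],
)

```text
clock: 8.65
eef_pos: [475.9, 330.6, 174.9]
tool_rot: [3.14, 0.001, -0.031]
force: [-0.1, -2.2, -1.4]
width: 8.0
gripper_force: 59.1
```

Call:
send_rows(
  series=[
    {"ax": 0,"ay": 0,"az": 0,"dx": 0,"dy": 0.05,"dz": 1,"hand": 1},
    {"ax": 0,"ay": 0,"az": 0,"dx": 0,"dy": 0.05,"dz": 2,"hand": 1},
    {"ax": 0,"ay": 0,"az": 0,"dx": 0,"dy": 0.05,"dz": 3,"hand": 1},
    {"ax": 0,"ay": 0,"az": 0,"dx": 0,"dy": 0.05,"dz": 4,"hand": 1},
    {"ax": 0,"ay": 0,"az": 0,"dx": 0,"dy": 0.05,"dz": 5,"hand": 1},
    {"ax": 0,"ay": 0,"az": 0,"dx": 0,"dy": 0.05,"dz": 6,"hand": 1},
    {"ax": 0,"ay": 0,"az": 0,"dx": 0,"dy": 0.05,"dz": 6.4,"hand": 1},
    {"ax": 0,"ay": 0,"az": 0,"dx": 0,"dy": 0.05,"dz": 6.4,"hand": 1},
    {"ax": 0,"ay": 0,"az": 0,"dx": 0,"dy": 0.05,"dz": 6.4,"hand": 1},
  ],
)

```text
clock: 9.55
eef_pos: [476.6, 330.9, 110.5]
tool_rot: [-3.141, -0.001, -0.031]
force: [2.8, -1.0, -2.8]
width: 8.0
gripper_force: 59.0
```

Call:
send_rows(
  series=[
    {"ax": 0,"ay": 0,"az": 0,"dx": 0,"dy": 0,"dz": 0,"hand": 0.75},
    {"ax": 0,"ay": 0,"az": 0,"dx": 0,"dy": 0,"dz": 0,"hand": 0.75},
    {"ax": 0,"ay": 0,"az": 0,"dx": 0,"dy": 0,"dz": 0,"hand": 0.75},
    {"ax": 0,"ay": 0,"az": 0,"dx": 0,"dy": 0,"dz": -4.2,"hand": 0.75},
    {"ax": 0,"ay": 0,"az": 0,"dx": 0,"dy": 0,"dz": -4.2,"hand": 0.75},
    {"ax": 0,"ay": 0,"az": 0,"dx": 0,"dy": 0,"dz": -4.2,"hand": 0.9},
    {"ax": 0,"ay": 0,"az": 0,"dx": 0,"dy": 0,"dz": -4.2,"hand": 1},
    {"ax": 0,"ay": 0,"az": 0,"dx": 0,"dy": 0,"dz": -4.2,"hand": 1},
    {"ax": 0,"ay": 0,"az": 0,"dx": 0,"dy": 0,"dz": -4.2,"hand": 1},
  ],
)

```text
clock: 10.45
eef_pos: [475.5, 330.4, 152.2]
tool_rot: [3.141, 0.001, -0.03]
force: [-0.3, -0.0, -0.1]
width: 0.3
gripper_force: 0.0
```

Call:
send_rows(
  series=[
    {"ax": 0,"ay": 0,"az": 0,"dx": 0,"dy": 0,"dz": 1.2,"hand": 1},
    {"ax": 0,"ay": 0,"az": 0,"dx": 0,"dy": 0,"dz": 2,"hand": 1},
    {"ax": 0,"ay": 0,"az": 0,"dx": 0,"dy": 0,"dz": 2.8,"hand": 1},
    {"ax": 0,"ay": 0,"az": 0,"dx": 0,"dy": 0,"dz": 3.5,"hand": 1},
    {"ax": 0,"ay": 0,"az": 0,"dx": 0,"dy": 0,"dz": 4.2,"hand": 1},
    {"ax": 0,"ay": 0,"az": 0,"dx": 0,"dy": 0,"dz": 4.8,"hand": 1},
    {"ax": 0,"ay": 0,"az": 0,"dx": 0,"dy": 0,"dz": 5.4,"hand": 1},
    {"ax": 0,"ay": 0,"az": 0,"dx": 0,"dy": 0,"dz": 5.7,"hand": 1},
    {"ax": 0,"ay": 0,"az": 0,"dx": 0,"dy": 0,"dz": 5.7,"hand": 1},
    {"ax": 0,"ay": 0,"az": 0,"dx": 0,"dy": 0,"dz": 5.7,"hand": 1},
  ],
)

```text
clock: 11.45
eef_pos: [476.7, 331.2, 99.6]
tool_rot: [-3.14, -0.002, -0.03]
force: [-6.7, -5.0, 33.0]
width: -0.0
gripper_force: 16.5
```

Green is home: the push stopped at the expected height with 33 N. Next is blue.

```bash
python3 -c "
from h import *
to(471.8,-239,160,0.195)"
```

```text
to (471.8, -239, 160, 0.195) d [ 1.26 57.   -6.13] a [-0.001 -0.002 -0.225]
```

Call:
send_rows(
  series=[
    {"ax": 0,"ay": 0,"az": 0,"dx": 0,"dy": 0,"dz": -4,"hand": 1},
    {"ax": 0,"ay": 0,"az": 0,"dx": 0,"dy": 0,"dz": -8,"hand": 0.66},
    {"ax": 0,"ay": 0,"az": -0.02,"dx": 0.2,"dy": 5,"dz": -10,"hand": 0.66},
    {"ax": 0,"ay": 0,"az": -0.04,"dx": 0.3,"dy": 10,"dz": -10,"hand": 0.66},
    {"ax": 0,"ay": 0,"az": -0.06,"dx": 0.4,"dy": 15,"dz": -10,"hand": 0.66},
    {"ax": 0,"ay": 0,"az": -0.08,"dx": 0.5,"dy": 20,"dz": -10,"hand": 0.66},
    {"ax": 0,"ay": 0,"az": -0.1,"dx": 0.6,"dy": 25,"dz": -10,"hand": 0.66},
    {"ax": 0,"ay": 0,"az": -0.12,"dx": 0.7,"dy": 30,"dz": -10,"hand": 0.66},
    {"ax": 0,"ay": 0,"az": -0.14,"dx": 0.8,"dy": 35,"dz": -10,"hand": 0.66},
    {"ax": 0,"ay": 0,"az": -0.16,"dx": 0.9,"dy": 40,"dz": -10,"hand": 0.66},
  ],
)

```text
clock: 12.45
eef_pos: [472.1, -67.5, 195.2]
tool_rot: [-3.141, 0.001, 0.131]
force: [0.8, -0.3, 0.3]
width: 29.5
gripper_force: 0.0
```

```bash
python3 -c "
from h import *
print(read_state()['eef_pos']);to(471.8,-239,165,0.195)"
```

```text
[472.10353495 -67.5443947  195.19497891]
to (471.8, -239, 165, 0.195) d [-2.26 17.    3.02] a [-0.     0.001 -0.064]
```

Call:
send_rows(
  series=[
    {"ax": 0,"ay": 0,"az": -0.03,"dx": -0.7,"dy": 5,"dz": 0,"hand": 0.66},
    {"ax": 0,"ay": 0,"az": -0.05,"dx": -1.4,"dy": 10,"dz": 0,"hand": 0.66},
    {"ax": 0,"ay": 0,"az": -0.055,"dx": -2,"dy": 14,"dz": 1.5,"hand": 0.66},
    {"ax": 0,"ay": 0,"az": -0.055,"dx": -2.26,"dy": 16.7,"dz": 3,"hand": 0.66},
    {"ax": 0,"ay": 0,"az": -0.055,"dx": -2.26,"dy": 16.7,"dz": 3,"hand": 0.66},
    {"ax": 0,"ay": 0,"az": -0.055,"dx": -2.26,"dy": 16.7,"dz": 3,"hand": 0.66},
    {"ax": 0,"ay": 0,"az": -0.055,"dx": -2.26,"dy": 16.7,"dz": 3,"hand": 0.66},
    {"ax": 0,"ay": 0,"az": -0.055,"dx": -2.26,"dy": 16.7,"dz": 3,"hand": 0.66},
  ],
)

```text
clock: 13.25
eef_pos: [472.7, -232.6, 166.3]
tool_rot: [-3.141, -0.001, 0.187]
force: [-0.1, 0.6, 0.2]
width: 29.2
gripper_force: 0.0
```

```bash
cat >> h.py <<'E'
def near(n,roi=(235,110,335,400),z=128):
    "board under the gripper: top edge strip's mid column and its far end give centre"
    g=img("wrist"); p=g["pixels"]; s=read_state(); print(s["eef_pos"].round(1),s["tool_rot"].round(3),s["width"])
    lo,hi,ss,v,_=COL[n]; m=mask(g,lo,hi,ss,v); k=np.zeros_like(m); x0,y0,x1,y1=roi; k[y0:y1,x0:x1]=255; m&=k
    r=np.where((m>0).sum(1)>5)[0]; r0,r1=r[0],r[-1]
    for q in (r0+2,r0+25,(r0+r1)//2,r1-10,r1-3):
        c=np.where(m[q])[0]; print(q,c.min(),c.max()+1,cast(g,[(c.min(),q),(c.max()+1,q)],z)[:,:2].round(1).tolist())
    w=cast(g,[(284,r1+1)],z)[0]; print("rows",r0,r1,"near end x",w[0].round(1),"-> centre x",(w[0]+54).round(1))
E
python3 -c "
from h import *
near('blue')"
```

```text
[ 472.6 -232.8  166.4] [-3.142e+00 -1.000e-03  1.870e-01] 29.111226853464466
139 284 292 [[531.9, -222.0], [532.9, -227.4]]
162 284 296 [[516.5, -225.0], [518.1, -233.1]]
211 284 296 [[481.4, -231.6], [483.0, -240.2]]
276 284 295 [[428.8, -241.6], [430.4, -250.1]]
283 284 295 [[422.7, -242.8], [424.3, -251.3]]
rows 137 286 near end x 419.1 -> centre x 473.1
```

Call:
send_rows(
  series=[
    {"ax": 0,"ay": 0,"az": -0.005,"dx": -0.05,"dy": 0.5,"dz": 0,"hand": 0.66},
    {"ax": 0,"ay": 0,"az": -0.005,"dx": -0.05,"dy": 0.5,"dz": 3.5,"hand": 0.66},
    {"ax": 0,"ay": 0,"az": -0.005,"dx": -0.05,"dy": 0.5,"dz": 7,"hand": 0.66},
    {"ax": 0,"ay": 0,"az": -0.005,"dx": -0.05,"dy": 0.5,"dz": 9.5,"hand": 0.66},
    {"ax": 0,"ay": 0,"az": -0.005,"dx": -0.05,"dy": 0.5,"dz": 9.5,"hand": 0.66},
    {"ax": 0,"ay": 0,"az": -0.005,"dx": -0.05,"dy": 0.5,"dz": 9.5,"hand": 1},
    {"ax": 0,"ay": 0,"az": -0.005,"dx": -0.05,"dy": 0.5,"dz": 9.5,"hand": 1},
    {"ax": 0,"ay": 0,"az": -0.005,"dx": -0.05,"dy": 0.5,"dz": 9.5,"hand": 1},
    {"ax": 0,"ay": 0,"az": -0.005,"dx": -0.05,"dy": 0.5,"dz": 9.5,"hand": 1},
    {"ax": 0,"ay": 0,"az": -0.005,"dx": -0.05,"dy": 0.5,"dz": 9.5,"hand": 1},
  ],
)

```text
clock: 14.3
eef_pos: [473.3, -239.0, 72.1]
tool_rot: [3.141, -0.002, 0.19]
force: [-0.4, 2.4, 6.7]
width: 7.7
gripper_force: 61.8
```

Call:
send_rows(
  series=[
    {"ax": 0,"ay": 0,"az": 0,"dx": 0,"dy": 0,"dz": -5,"hand": 1},
    {"ax": 0,"ay": 0,"az": 0,"dx": 0,"dy": 0,"dz": -10,"hand": 1},
    {"ax": 0,"ay": 0,"az": 0,"dx": 0,"dy": 0,"dz": -14,"hand": 1},
    {"ax": 0,"ay": 0,"az": 0,"dx": 0,"dy": 0,"dz": -17,"hand": 1},
    {"ax": 0,"ay": 0,"az": 0,"dx": 0,"dy": 0,"dz": -17,"hand": 1},
    {"ax": 0,"ay": 0,"az": 0,"dx": 0,"dy": 0,"dz": -17,"hand": 1},
    {"ax": 0,"ay": 0,"az": 0,"dx": 0,"dy": 0,"dz": -17,"hand": 1},
  ],
)

```text
clock: 15.0
eef_pos: [471.4, -239.1, 239.7]
tool_rot: [-3.14, 0.002, 0.189]
force: [0.9, 0.3, -2.0]
width: 8.4
gripper_force: 60.9
```

```bash
python3 -c "
from h import *
to(475.2,303.5,240,-.033)"
```

```text
to (475.2, 303.5, 240, -0.033) d [ 1.058e+01 -5.321e+01  1.000e-02] a [-0.001  0.002  0.222]
```

Call:
send_rows(
  series=[
    {"ax": 0,"ay": 0,"az": 0.02,"dx": 1,"dy": -4.5,"dz": 0,"hand": 1},
    {"ax": 0,"ay": 0,"az": 0.04,"dx": 1.9,"dy": -9.5,"dz": 0,"hand": 1},
    {"ax": 0,"ay": 0,"az": 0.06,"dx": 2.9,"dy": -14.5,"dz": 0,"hand": 1},
    {"ax": 0,"ay": 0,"az": 0.08,"dx": 3.9,"dy": -19.5,"dz": 0,"hand": 1},
    {"ax": 0,"ay": 0,"az": 0.1,"dx": 4.9,"dy": -24.5,"dz": 0,"hand": 1},
    {"ax": 0,"ay": 0,"az": 0.12,"dx": 5.9,"dy": -29.5,"dz": 0,"hand": 1},
    {"ax": 0,"ay": 0,"az": 0.14,"dx": 6.9,"dy": -34.5,"dz": 0,"hand": 1},
    {"ax": 0,"ay": 0,"az": 0.16,"dx": 7.9,"dy": -39.5,"dz": 0,"hand": 1},
    {"ax": 0,"ay": 0,"az": 0.18,"dx": 8.8,"dy": -44.5,"dz": 0,"hand": 1},
    {"ax": 0,"ay": 0,"az": 0.21,"dx": 9.8,"dy": -49,"dz": 0,"hand": 1},
  ],
)

```text
clock: 16.0
eef_pos: [475.0, 258.2, 239.3]
tool_rot: [3.14, 0.003, -0.021]
force: [1.2, 0.6, -1.9]
width: 7.8
gripper_force: 60.8
```

Call:
send_rows(
  series=[
    {"ax": 0,"ay": 0,"az": 0.012,"dx": 0.1,"dy": -4,"dz": 0,"hand": 1},
    {"ax": 0,"ay": 0,"az": 0.012,"dx": 0.1,"dy": -4,"dz": 1,"hand": 1},
    {"ax": 0,"ay": 0,"az": 0.012,"dx": 0.1,"dy": -4,"dz": 2.5,"hand": 1},
    {"ax": 0,"ay": 0,"az": 0.012,"dx": 0.1,"dy": -4,"dz": 2.5,"hand": 1},
    {"ax": 0,"ay": 0,"az": 0.012,"dx": 0.1,"dy": -4,"dz": 2.5,"hand": 1},
    {"ax": 0,"ay": 0,"az": 0.012,"dx": 0.1,"dy": -4,"dz": 2.5,"hand": 1},
    {"ax": 0,"ay": 0,"az": 0.012,"dx": 0.1,"dy": -4,"dz": 2.5,"hand": 1},
  ],
)

```text
clock: 16.7
eef_pos: [478.5, 296.6, 216.6]
tool_rot: [-3.141, -0.001, -0.033]
force: [-0.1, 0.9, -0.8]
width: 8.1
gripper_force: 60.8
```

```bash
cat >> h.py <<'E'
def held(n):
    g=img("wrist"); s=read_state(); p=s["eef_pos"]; print(p.round(1),s["tool_rot"].round(3),s["force"].round(1)); zt=p[2]+57
    lo,hi,ss,v,_=COL[n]; m=mask(g,lo,hi,ss,v); m[:,:265]=0; m[:,305:]=0
    V=cv2.cvtColor(g["pixels"],cv2.COLOR_RGB2GRAY).astype(float)
    for q in (185,200,230,245):
        c=np.where(m[q])[0]; print(q,c.min(),c.max()+1,(cast(g,[((c.min()+c.max()+1)/2,q)],zt)[0]-p)[:2].round(1))
    print(V[135:200,280:288].mean(1).astype(int).tolist())
    print("far end dx by row", [(r,round(cast(g,[(284,r)],zt)[0,0]-p[0],1)) for r in (165,170,175,180)])
E
python3 -c "
from h import *
held('blue'); to(475.3,303.5,215,-.033)"
```

```text
[478.5 296.7 216.6] [-3.141e+00 -1.000e-03 -3.300e-02] [-0.1 -0.2 -0.8]
185 273 295 [50.6 -2.2]
200 273 295 [44.5 -2. ]
230 273 295 [31.9 -1.6]
245 273 295 [25.3 -1.4]
[110, 110, 110, 110, 110, 110, 110, 102, 86, 61, 45, 44, 44, 44, 44, 45, 45, 44, 44, 45, 44, 45, 45, 44, 44, 44, 45, 45, 44, 45, 44, 44, 45, 44, 45, 44, 45, 45, 47, 50, 50, 51, 52, 52, 52, 52, 52, 52, 51, 52, 52, 52, 53, 52, 52, 51, 52, 52, 52, 52, 52, 52, 52, 52, 52]
far end dx by row [(165, np.float64(58.3)), (170, np.float64(56.4)), (175, np.float64(54.5)), (180, np.float64(52.5))]
to (475.3, 303.5, 215, -0.033) d [-0.34 -0.67  0.16] a [-0.001 -0.001  0.   ]
```

Call:
send_rows(
  series=[
    {"ax": 0,"ay": 0,"az": 0,"dx": -0.34,"dy": -0.67,"dz": 0,"hand": 1},
    {"ax": 0,"ay": 0,"az": 0,"dx": -0.34,"dy": -0.67,"dz": 0,"hand": 1},
    {"ax": 0,"ay": 0,"az": 0,"dx": -0.34,"dy": -0.67,"dz": 0,"hand": 1},
    {"ax": 0,"ay": 0,"az": 0,"dx": -0.34,"dy": -0.67,"dz": 1.5,"hand": 1},
    {"ax": 0,"ay": 0,"az": 0,"dx": -0.34,"dy": -0.67,"dz": 2.5,"hand": 1},
    {"ax": 0,"ay": 0,"az": 0,"dx": -0.34,"dy": -0.67,"dz": 3.3,"hand": 1},
    {"ax": 0,"ay": 0,"az": 0,"dx": -0.34,"dy": -0.67,"dz": 4.1,"hand": 1},
    {"ax": 0,"ay": 0,"az": 0,"dx": -0.34,"dy": -0.67,"dz": 4.1,"hand": 1},
    {"ax": 0,"ay": 0,"az": 0,"dx": -0.34,"dy": -0.67,"dz": 4.1,"hand": 1},
  ],
)

```text
clock: 17.65
eef_pos: [474.9, 303.7, 175.0]
tool_rot: [3.142, 0.0, -0.032]
force: [0.3, -0.5, -1.1]
width: 7.6
gripper_force: 60.8
```

Call:
send_rows(
  series=[
    {"ax": 0,"ay": 0,"az": 0,"dx": 0,"dy": 0,"dz": 1,"hand": 1},
    {"ax": 0,"ay": 0,"az": 0,"dx": 0,"dy": 0,"dz": 2,"hand": 1},
    {"ax": 0,"ay": 0,"az": 0,"dx": 0,"dy": 0,"dz": 3,"hand": 1},
    {"ax": 0,"ay": 0,"az": 0,"dx": 0,"dy": 0,"dz": 4,"hand": 1},
    {"ax": 0,"ay": 0,"az": 0,"dx": 0,"dy": 0,"dz": 5,"hand": 1},
    {"ax": 0,"ay": 0,"az": 0,"dx": 0,"dy": 0,"dz": 6,"hand": 1},
    {"ax": 0,"ay": 0,"az": 0,"dx": 0,"dy": 0,"dz": 6.4,"hand": 1},
    {"ax": 0,"ay": 0,"az": 0,"dx": 0,"dy": 0,"dz": 6.4,"hand": 1},
    {"ax": 0,"ay": 0,"az": 0,"dx": 0,"dy": 0,"dz": 6.4,"hand": 1},
  ],
)

```text
clock: 18.55
eef_pos: [475.6, 304.2, 110.6]
tool_rot: [-3.14, -0.001, -0.033]
force: [2.6, 2.6, -3.3]
width: 7.8
gripper_force: 60.4
```

Call:
send_rows(
  series=[
    {"ax": 0,"ay": 0,"az": 0,"dx": 0,"dy": 0,"dz": 0,"hand": 0.75},
    {"ax": 0,"ay": 0,"az": 0,"dx": 0,"dy": 0,"dz": 0,"hand": 0.75},
    {"ax": 0,"ay": 0,"az": 0,"dx": 0,"dy": 0,"dz": 0,"hand": 0.75},
    {"ax": 0,"ay": 0,"az": 0,"dx": 0,"dy": 0,"dz": -4.2,"hand": 0.75},
    {"ax": 0,"ay": 0,"az": 0,"dx": 0,"dy": 0,"dz": -4.2,"hand": 0.75},
    {"ax": 0,"ay": 0,"az": 0,"dx": 0,"dy": 0,"dz": -4.2,"hand": 0.9},
    {"ax": 0,"ay": 0,"az": 0,"dx": 0,"dy": 0,"dz": -4.2,"hand": 1},
    {"ax": 0,"ay": 0,"az": 0,"dx": 0,"dy": 0,"dz": -4.2,"hand": 1},
    {"ax": 0,"ay": 0,"az": 0,"dx": 0,"dy": 0,"dz": -4.2,"hand": 1},
  ],
)

```text
clock: 19.45
eef_pos: [474.3, 303.3, 152.2]
tool_rot: [3.141, 0.001, -0.032]
force: [0.4, -0.4, -0.4]
width: 0.0
gripper_force: 0.0
```

Call:
send_rows(
  series=[
    {"ax": 0,"ay": 0,"az": 0,"dx": 0,"dy": 0,"dz": 1.2,"hand": 1},
    {"ax": 0,"ay": 0,"az": 0,"dx": 0,"dy": 0,"dz": 2,"hand": 1},
    {"ax": 0,"ay": 0,"az": 0,"dx": 0,"dy": 0,"dz": 2.8,"hand": 1},
    {"ax": 0,"ay": 0,"az": 0,"dx": 0,"dy": 0,"dz": 3.5,"hand": 1},
    {"ax": 0,"ay": 0,"az": 0,"dx": 0,"dy": 0,"dz": 4.2,"hand": 1},
    {"ax": 0,"ay": 0,"az": 0,"dx": 0,"dy": 0,"dz": 4.8,"hand": 1},
    {"ax": 0,"ay": 0,"az": 0,"dx": 0,"dy": 0,"dz": 5.3,"hand": 1},
    {"ax": 0,"ay": 0,"az": 0,"dx": 0,"dy": 0,"dz": 5.6,"hand": 1},
    {"ax": 0,"ay": 0,"az": 0,"dx": 0,"dy": 0,"dz": 5.6,"hand": 1},
    {"ax": 0,"ay": 0,"az": 0,"dx": 0,"dy": 0,"dz": 5.6,"hand": 1},
  ],
)

```text
clock: 20.45
eef_pos: [475.6, 304.0, 99.6]
tool_rot: [-3.141, -0.002, -0.032]
force: [-4.5, -3.1, 27.5]
width: 0.5
gripper_force: 13.6
```

```bash
python3 -c "
from h import *
to(483,-280.5,165,0.192)"
```

```text
to (483, -280.5, 165, 0.192) d [ 2.64 58.39 -6.59] a [-0.001 -0.002 -0.224]
```

Blue is home. Next is wood.

Call:
send_rows(
  series=[
    {"ax": 0,"ay": 0,"az": 0,"dx": 0,"dy": 0,"dz": -4,"hand": 1},
    {"ax": 0,"ay": 0,"az": 0,"dx": 0,"dy": 0,"dz": -8,"hand": 0.66},
    {"ax": 0,"ay": 0,"az": -0.02,"dx": 0.2,"dy": 5,"dz": -10,"hand": 0.66},
    {"ax": 0,"ay": 0,"az": -0.04,"dx": 0.4,"dy": 10,"dz": -10,"hand": 0.66},
    {"ax": 0,"ay": 0,"az": -0.06,"dx": 0.6,"dy": 15,"dz": -10,"hand": 0.66},
    {"ax": 0,"ay": 0,"az": -0.08,"dx": 0.8,"dy": 20,"dz": -10,"hand": 0.66},
    {"ax": 0,"ay": 0,"az": -0.1,"dx": 1.1,"dy": 25,"dz": -10,"hand": 0.66},
    {"ax": 0,"ay": 0,"az": -0.12,"dx": 1.3,"dy": 30,"dz": -10,"hand": 0.66},
    {"ax": 0,"ay": 0,"az": -0.14,"dx": 1.6,"dy": 35,"dz": -10,"hand": 0.66},
    {"ax": 0,"ay": 0,"az": -0.16,"dx": 1.8,"dy": 40,"dz": -10,"hand": 0.66},
  ],
)

```text
clock: 21.45
eef_pos: [479.3, -94.6, 196.1]
tool_rot: [-3.141, 0.001, 0.129]
force: [0.7, -0.4, 0.4]
width: 29.3
gripper_force: 0.0
```

```bash
python3 -c "
from h import *
print(read_state()['eef_pos']);to(483,-280.5,165,0.192)"
```

```text
[479.27419864 -94.63568615 196.13520075]
to (483, -280.5, 165, 0.192) d [-2.01 18.48  3.11] a [-0.     0.001 -0.063]
```

Call:
send_rows(
  series=[
    {"ax": 0,"ay": 0,"az": -0.03,"dx": -0.7,"dy": 5,"dz": 0,"hand": 0.66},
    {"ax": 0,"ay": 0,"az": -0.05,"dx": -1.4,"dy": 10,"dz": 0,"hand": 0.66},
    {"ax": 0,"ay": 0,"az": -0.06,"dx": -1.8,"dy": 15,"dz": 1.5,"hand": 0.66},
    {"ax": 0,"ay": 0,"az": -0.06,"dx": -2,"dy": 18.8,"dz": 3,"hand": 0.66},
    {"ax": 0,"ay": 0,"az": -0.06,"dx": -2,"dy": 18.8,"dz": 3,"hand": 0.66},
    {"ax": 0,"ay": 0,"az": -0.06,"dx": -2,"dy": 18.8,"dz": 3,"hand": 0.66},
    {"ax": 0,"ay": 0,"az": -0.06,"dx": -2,"dy": 18.8,"dz": 3,"hand": 0.66},
    {"ax": 0,"ay": 0,"az": -0.06,"dx": -2,"dy": 18.8,"dz": 3,"hand": 0.66},
    {"ax": 0,"ay": 0,"az": -0.06,"dx": -2,"dy": 18.8,"dz": 3,"hand": 0.66},
  ],
)

```text
clock: 22.35
eef_pos: [484.6, -280.4, 167.5]
tool_rot: [3.142, -0.001, 0.19]
force: [0.4, -0.1, 0.0]
width: 29.1
gripper_force: 0.0
```

```bash
python3 -c "
from h import *
near('wood')"
```

```text
[ 484.5 -280.7  167.5] [ 3.141e+00 -1.000e-03  1.900e-01] 29.164033244199448
138 279 287 [[543.7, -266.2], [544.8, -271.6]]
161 276 289 [[528.0, -267.0], [529.7, -275.9]]
236 277 289 [[472.5, -278.0], [474.3, -286.9]]
326 285 299 [[394.1, -299.4], [396.3, -310.9]]
333 285 297 [[387.2, -300.8], [389.1, -310.7]]
rows 136 336 near end x 383.0 -> centre x 437.0
```

Call:
send_rows(
  series=[
    {"ax": 0,"ay": 0,"az": 0,"dx": -0.07,"dy": 0,"dz": 3,"hand": 0.66},
    {"ax": 0,"ay": 0,"az": 0,"dx": -0.07,"dy": 0,"dz": 6,"hand": 0.66},
    {"ax": 0,"ay": 0,"az": 0,"dx": -0.07,"dy": 0,"dz": 9.6,"hand": 0.66},
    {"ax": 0,"ay": 0,"az": 0,"dx": -0.07,"dy": 0,"dz": 9.6,"hand": 0.66},
    {"ax": 0,"ay": 0,"az": 0,"dx": -0.07,"dy": 0,"dz": 9.6,"hand": 0.66},
    {"ax": 0,"ay": 0,"az": 0,"dx": -0.07,"dy": 0,"dz": 9.6,"hand": 1},
    {"ax": 0,"ay": 0,"az": 0,"dx": -0.07,"dy": 0,"dz": 9.6,"hand": 1},
    {"ax": 0,"ay": 0,"az": 0,"dx": -0.07,"dy": 0,"dz": 9.6,"hand": 1},
    {"ax": 0,"ay": 0,"az": 0,"dx": -0.07,"dy": 0,"dz": 9.6,"hand": 1},
    {"ax": 0,"ay": 0,"az": 0,"dx": -0.07,"dy": 0,"dz": 9.6,"hand": 1},
  ],
)

```text
clock: 23.4
eef_pos: [484.7, -281.6, 73.1]
tool_rot: [3.14, -0.003, 0.188]
force: [-0.9, 2.0, 6.9]
width: 7.5
gripper_force: 59.2
```

Call:
send_rows(
  series=[
    {"ax": 0,"ay": 0,"az": 0,"dx": 0,"dy": 0,"dz": -5,"hand": 1},
    {"ax": 0,"ay": 0,"az": 0,"dx": 0,"dy": 0,"dz": -10,"hand": 1},
    {"ax": 0,"ay": 0,"az": 0,"dx": 0,"dy": 0,"dz": -14,"hand": 1},
    {"ax": 0,"ay": 0,"az": 0,"dx": 0,"dy": 0,"dz": -17,"hand": 1},
    {"ax": 0,"ay": 0,"az": 0,"dx": 0,"dy": 0,"dz": -17,"hand": 1},
    {"ax": 0,"ay": 0,"az": 0,"dx": 0,"dy": 0,"dz": -17,"hand": 1},
    {"ax": 0,"ay": 0,"az": 0,"dx": 0,"dy": 0,"dz": -17,"hand": 1},
  ],
)

```text
clock: 24.1
eef_pos: [482.4, -281.5, 240.1]
tool_rot: [-3.14, 0.002, 0.188]
force: [-1.1, 0.2, -1.4]
width: 8.4
gripper_force: 59.1
```

```bash
python3 -c "
from h import *
to(474.4,277.5,240,-.033)"
```

```text
to (474.4, 277.5, 240, -0.033) d [ 9.650e+00 -5.507e+01  5.000e-02] a [-0.001  0.002  0.221]
```

Call:
send_rows(
  series=[
    {"ax": 0,"ay": 0,"az": 0.02,"dx": 0.9,"dy": -4.5,"dz": 0,"hand": 1},
    {"ax": 0,"ay": 0,"az": 0.04,"dx": 1.7,"dy": -9.5,"dz": 0,"hand": 1},
    {"ax": 0,"ay": 0,"az": 0.06,"dx": 2.6,"dy": -14.5,"dz": 0,"hand": 1},
    {"ax": 0,"ay": 0,"az": 0.08,"dx": 3.4,"dy": -19.5,"dz": 0,"hand": 1},
    {"ax": 0,"ay": 0,"az": 0.1,"dx": 4.3,"dy": -24.5,"dz": 0,"hand": 1},
    {"ax": 0,"ay": 0,"az": 0.12,"dx": 5.1,"dy": -29.5,"dz": 0,"hand": 1},
    {"ax": 0,"ay": 0,"az": 0.14,"dx": 6,"dy": -34.5,"dz": 0,"hand": 1},
    {"ax": 0,"ay": 0,"az": 0.16,"dx": 6.9,"dy": -39.5,"dz": 0,"hand": 1},
    {"ax": 0,"ay": 0,"az": 0.18,"dx": 7.8,"dy": -44.5,"dz": 0,"hand": 1},
    {"ax": 0,"ay": 0,"az": 0.21,"dx": 8.6,"dy": -49.5,"dz": 0,"hand": 1},
  ],
)

```text
clock: 25.1
eef_pos: [474.6, 215.4, 239.5]
tool_rot: [3.14, 0.002, -0.023]
force: [0.8, -0.0, -0.8]
width: 7.9
gripper_force: 59.1
```

Call:
send_rows(
  series=[
    {"ax": 0,"ay": 0,"az": 0.011,"dx": -0.2,"dy": -4.5,"dz": 0,"hand": 1},
    {"ax": 0,"ay": 0,"az": 0.011,"dx": -0.2,"dy": -5.7,"dz": 1,"hand": 1},
    {"ax": 0,"ay": 0,"az": 0.011,"dx": -0.2,"dy": -5.7,"dz": 2.5,"hand": 1},
    {"ax": 0,"ay": 0,"az": 0.011,"dx": -0.2,"dy": -5.7,"dz": 2.5,"hand": 1},
    {"ax": 0,"ay": 0,"az": 0.011,"dx": -0.2,"dy": -5.7,"dz": 2.5,"hand": 1},
    {"ax": 0,"ay": 0,"az": 0.011,"dx": -0.2,"dy": -5.7,"dz": 2.5,"hand": 1},
    {"ax": 0,"ay": 0,"az": 0.011,"dx": -0.2,"dy": -5.7,"dz": 2.5,"hand": 1},
    {"ax": 0,"ay": 0,"az": 0.011,"dx": -0.2,"dy": -5.7,"dz": 2.5,"hand": 1},
  ],
)

```text
clock: 25.9
eef_pos: [475.3, 270.7, 216.6]
tool_rot: [-3.141, -0.001, -0.034]
force: [0.5, 0.8, -1.9]
width: 8.5
gripper_force: 59.1
```

```bash
python3 -c "
from h import *
held('wood'); to(474.4,277.5,215,-.033)"
```

```text
[475.2 270.8 216.5] [-3.141e+00 -1.000e-03 -3.400e-02] [ 0.7  0.1 -0.8]
185 273 295 [50.6 -2.2]
200 273 295 [44.6 -2. ]
230 273 295 [31.9 -1.6]
245 274 294 [25.3 -1.4]
[121, 121, 121, 121, 116, 102, 96, 97, 96, 100, 92, 89, 88, 88, 88, 87, 87, 87, 87, 87, 88, 88, 88, 88, 88, 89, 89, 89, 89, 89, 89, 90, 90, 90, 90, 90, 91, 92, 96, 100, 101, 102, 102, 102, 102, 102, 102, 102, 102, 103, 104, 105, 105, 106, 107, 108, 109, 109, 108, 107, 105, 103, 102, 101, 100]
far end dx by row [(165, np.float64(58.4)), (170, np.float64(56.4)), (175, np.float64(54.5)), (180, np.float64(52.6))]
to (474.4, 277.5, 215, -0.033) d [-0.11 -0.67  0.15] a [-0.    -0.001 -0.001]
```

Call:
send_rows(
  series=[
    {"ax": 0,"ay": 0,"az": 0,"dx": -0.11,"dy": -0.67,"dz": 0,"hand": 1},
    {"ax": 0,"ay": 0,"az": 0,"dx": -0.11,"dy": -0.67,"dz": 0,"hand": 1},
    {"ax": 0,"ay": 0,"az": 0,"dx": -0.11,"dy": -0.67,"dz": 0,"hand": 1},
    {"ax": 0,"ay": 0,"az": 0,"dx": -0.11,"dy": -0.67,"dz": 1.5,"hand": 1},
    {"ax": 0,"ay": 0,"az": 0,"dx": -0.11,"dy": -0.67,"dz": 2.5,"hand": 1},
    {"ax": 0,"ay": 0,"az": 0,"dx": -0.11,"dy": -0.67,"dz": 3.3,"hand": 1},
    {"ax": 0,"ay": 0,"az": 0,"dx": -0.11,"dy": -0.67,"dz": 4.1,"hand": 1},
    {"ax": 0,"ay": 0,"az": 0,"dx": -0.11,"dy": -0.67,"dz": 4.1,"hand": 1},
    {"ax": 0,"ay": 0,"az": 0,"dx": -0.11,"dy": -0.67,"dz": 4.1,"hand": 1},
  ],
)

```text
clock: 26.85
eef_pos: [474.1, 277.8, 175.0]
tool_rot: [3.142, 0.0, -0.033]
force: [-0.4, -0.2, -1.0]
width: 7.9
gripper_force: 59.2
```

Call:
send_rows(
  series=[
    {"ax": 0,"ay": 0,"az": 0,"dx": 0,"dy": 0,"dz": 1,"hand": 1},
    {"ax": 0,"ay": 0,"az": 0,"dx": 0,"dy": 0,"dz": 2,"hand": 1},
    {"ax": 0,"ay": 0,"az": 0,"dx": 0,"dy": 0,"dz": 3,"hand": 1},
    {"ax": 0,"ay": 0,"az": 0,"dx": 0,"dy": 0,"dz": 4,"hand": 1},
    {"ax": 0,"ay": 0,"az": 0,"dx": 0,"dy": 0,"dz": 5,"hand": 1},
    {"ax": 0,"ay": 0,"az": 0,"dx": 0,"dy": 0,"dz": 6,"hand": 1},
    {"ax": 0,"ay": 0,"az": 0,"dx": 0,"dy": 0,"dz": 6.4,"hand": 1},
    {"ax": 0,"ay": 0,"az": 0,"dx": 0,"dy": 0,"dz": 6.4,"hand": 1},
    {"ax": 0,"ay": 0,"az": 0,"dx": 0,"dy": 0,"dz": 6.4,"hand": 1},
  ],
)

```text
clock: 27.75
eef_pos: [474.7, 278.2, 110.5]
tool_rot: [-3.141, -0.001, -0.033]
force: [2.1, 1.2, -4.1]
width: 7.9
gripper_force: 58.6
```

Call:
send_rows(
  series=[
    {"ax": 0,"ay": 0,"az": 0,"dx": 0,"dy": 0,"dz": 0,"hand": 0.75},
    {"ax": 0,"ay": 0,"az": 0,"dx": 0,"dy": 0,"dz": 0,"hand": 0.75},
    {"ax": 0,"ay": 0,"az": 0,"dx": 0,"dy": 0,"dz": 0,"hand": 0.75},
    {"ax": 0,"ay": 0,"az": 0,"dx": 0,"dy": 0,"dz": -4.2,"hand": 0.75},
    {"ax": 0,"ay": 0,"az": 0,"dx": 0,"dy": 0,"dz": -4.2,"hand": 0.75},
    {"ax": 0,"ay": 0,"az": 0,"dx": 0,"dy": 0,"dz": -4.2,"hand": 0.9},
    {"ax": 0,"ay": 0,"az": 0,"dx": 0,"dy": 0,"dz": -4.2,"hand": 1},
    {"ax": 0,"ay": 0,"az": 0,"dx": 0,"dy": 0,"dz": -4.2,"hand": 1},
    {"ax": 0,"ay": 0,"az": 0,"dx": 0,"dy": 0,"dz": -4.2,"hand": 1},
  ],
)

```text
clock: 28.65
eef_pos: [473.5, 277.3, 152.3]
tool_rot: [3.141, 0.001, -0.033]
force: [-0.6, -0.4, 0.7]
width: -0.2
gripper_force: 0.0
```

Call:
send_rows(
  series=[
    {"ax": 0,"ay": 0,"az": 0,"dx": 0,"dy": 0,"dz": 1.2,"hand": 1},
    {"ax": 0,"ay": 0,"az": 0,"dx": 0,"dy": 0,"dz": 2,"hand": 1},
    {"ax": 0,"ay": 0,"az": 0,"dx": 0,"dy": 0,"dz": 2.8,"hand": 1},
    {"ax": 0,"ay": 0,"az": 0,"dx": 0,"dy": 0,"dz": 3.5,"hand": 1},
    {"ax": 0,"ay": 0,"az": 0,"dx": 0,"dy": 0,"dz": 4.2,"hand": 1},
    {"ax": 0,"ay": 0,"az": 0,"dx": 0,"dy": 0,"dz": 4.8,"hand": 1},
    {"ax": 0,"ay": 0,"az": 0,"dx": 0,"dy": 0,"dz": 5.3,"hand": 1},
    {"ax": 0,"ay": 0,"az": 0,"dx": 0,"dy": 0,"dz": 5.6,"hand": 1},
    {"ax": 0,"ay": 0,"az": 0,"dx": 0,"dy": 0,"dz": 5.6,"hand": 1},
    {"ax": 0,"ay": 0,"az": 0,"dx": 0,"dy": 0,"dz": 5.6,"hand": 1},
  ],
)

```text
clock: 29.65
eef_pos: [474.7, 277.9, 99.6]
tool_rot: [-3.141, -0.002, -0.033]
force: [-5.3, -3.6, 29.3]
width: 0.3
gripper_force: 14.3
```

```bash
python3 -c "
from h import *
to(493.6,-323,165,0.192)"
```

```text
to (493.6, -323, 165, 0.192) d [ 3.91 59.99 -6.56] a [-0.    -0.002 -0.225]
```

Wood is home. Next is yellow.

Call:
send_rows(
  series=[
    {"ax": 0,"ay": 0,"az": 0,"dx": 0,"dy": 0,"dz": -4,"hand": 1},
    {"ax": 0,"ay": 0,"az": 0,"dx": 0,"dy": 0,"dz": -8,"hand": 0.66},
    {"ax": 0,"ay": 0,"az": -0.02,"dx": 0.3,"dy": 5,"dz": -10,"hand": 0.66},
    {"ax": 0,"ay": 0,"az": -0.04,"dx": 0.6,"dy": 10,"dz": -10,"hand": 0.66},
    {"ax": 0,"ay": 0,"az": -0.06,"dx": 1,"dy": 15,"dz": -10,"hand": 0.66},
    {"ax": 0,"ay": 0,"az": -0.08,"dx": 1.3,"dy": 20,"dz": -10,"hand": 0.66},
    {"ax": 0,"ay": 0,"az": -0.1,"dx": 1.6,"dy": 25,"dz": -10,"hand": 0.66},
    {"ax": 0,"ay": 0,"az": -0.12,"dx": 2,"dy": 30,"dz": -10,"hand": 0.66},
    {"ax": 0,"ay": 0,"az": -0.14,"dx": 2.3,"dy": 35,"dz": -10,"hand": 0.66},
    {"ax": 0,"ay": 0,"az": -0.16,"dx": 2.6,"dy": 40,"dz": -10,"hand": 0.66},
  ],
)

```text
clock: 30.65
eef_pos: [485.9, -120.4, 196.1]
tool_rot: [-3.141, 0.001, 0.128]
force: [2.1, -0.5, 0.1]
width: 28.5
gripper_force: 0.0
```

```bash
python3 -c "
from h import *
print(read_state()['eef_pos']);to(493.6,-323,165,0.192)"
```

```text
[ 485.90563851 -120.43937666  196.07745256]
to (493.6, -323, 165, 0.192) d [-1.81 20.19  3.1 ] a [-0.001  0.001 -0.064]
```

Call:
send_rows(
  series=[
    {"ax": 0,"ay": 0,"az": -0.02,"dx": -0.5,"dy": 5,"dz": 0,"hand": 0.66},
    {"ax": 0,"ay": 0,"az": -0.04,"dx": -1,"dy": 10,"dz": 0,"hand": 0.66},
    {"ax": 0,"ay": 0,"az": -0.06,"dx": -1.5,"dy": 15,"dz": 0,"hand": 0.66},
    {"ax": 0,"ay": 0,"az": -0.06,"dx": -1.8,"dy": 20.5,"dz": 2,"hand": 0.66},
    {"ax": 0,"ay": 0,"az": -0.06,"dx": -1.8,"dy": 20.5,"dz": 3,"hand": 0.66},
    {"ax": 0,"ay": 0,"az": -0.06,"dx": -1.8,"dy": 20.5,"dz": 3,"hand": 0.66},
    {"ax": 0,"ay": 0,"az": -0.06,"dx": -1.8,"dy": 20.5,"dz": 3,"hand": 0.66},
    {"ax": 0,"ay": 0,"az": -0.06,"dx": -1.8,"dy": 20.5,"dz": 3,"hand": 0.66},
    {"ax": 0,"ay": 0,"az": -0.06,"dx": -1.8,"dy": 20.5,"dz": 3,"hand": 0.66},
  ],
)

```text
clock: 31.55
eef_pos: [495.6, -322.4, 167.8]
tool_rot: [3.141, -0.001, 0.19]
force: [-0.6, 0.2, -0.6]
width: 29.1
gripper_force: 0.0
```

```bash
python3 -c "
from h import *
near('yellow')"
```

```text
[ 495.5 -322.8  167.9] [ 3.141e+00 -1.000e-03  1.890e-01] 29.27752191874645
139 279 288 [[554.1, -308.3], [555.2, -314.4]]
162 277 290 [[538.4, -309.9], [540.1, -318.8]]
211 278 290 [[503.1, -317.2], [504.7, -325.8]]
276 278 289 [[450.1, -327.0], [451.7, -335.6]]
283 278 289 [[443.9, -328.2], [445.5, -336.8]]
rows 137 286 near end x 441.2 -> centre x 495.2
```

Call:
send_rows(
  series=[
    {"ax": 0,"ay": 0,"az": 0,"dx": -0.1,"dy": 0.03,"dz": 3,"hand": 0.66},
    {"ax": 0,"ay": 0,"az": 0,"dx": -0.1,"dy": 0.03,"dz": 6,"hand": 0.66},
    {"ax": 0,"ay": 0,"az": 0,"dx": -0.1,"dy": 0.03,"dz": 9.6,"hand": 0.66},
    {"ax": 0,"ay": 0,"az": 0,"dx": -0.1,"dy": 0.03,"dz": 9.6,"hand": 0.66},
    {"ax": 0,"ay": 0,"az": 0,"dx": -0.1,"dy": 0.03,"dz": 9.6,"hand": 0.66},
    {"ax": 0,"ay": 0,"az": 0,"dx": -0.1,"dy": 0.03,"dz": 9.6,"hand": 1},
    {"ax": 0,"ay": 0,"az": 0,"dx": -0.1,"dy": 0.03,"dz": 9.6,"hand": 1},
    {"ax": 0,"ay": 0,"az": 0,"dx": -0.1,"dy": 0.03,"dz": 9.6,"hand": 1},
    {"ax": 0,"ay": 0,"az": 0,"dx": -0.1,"dy": 0.03,"dz": 9.6,"hand": 1},
    {"ax": 0,"ay": 0,"az": 0,"dx": -0.1,"dy": 0.03,"dz": 9.6,"hand": 1},
  ],
)

```text
clock: 32.6
eef_pos: [495.2, -324.4, 73.3]
tool_rot: [3.14, -0.003, 0.187]
force: [-0.5, 2.6, 7.1]
width: 7.6
gripper_force: 59.2
```

Call:
send_rows(
  series=[
    {"ax": 0,"ay": 0,"az": 0,"dx": 0,"dy": 0,"dz": -5,"hand": 1},
    {"ax": 0,"ay": 0,"az": 0,"dx": 0,"dy": 0,"dz": -10,"hand": 1},
    {"ax": 0,"ay": 0,"az": 0,"dx": 0,"dy": 0,"dz": -14,"hand": 1},
    {"ax": 0,"ay": 0,"az": 0,"dx": 0,"dy": 0,"dz": -17,"hand": 1},
    {"ax": 0,"ay": 0,"az": 0,"dx": 0,"dy": 0,"dz": -17,"hand": 1},
    {"ax": 0,"ay": 0,"az": 0,"dx": 0,"dy": 0,"dz": -17,"hand": 1},
    {"ax": 0,"ay": 0,"az": 0,"dx": 0,"dy": 0,"dz": -17,"hand": 1},
  ],
)

```text
clock: 33.3
eef_pos: [492.7, -324.2, 239.9]
tool_rot: [-3.14, 0.002, 0.187]
force: [0.0, -0.7, -0.4]
width: 7.8
gripper_force: 59.2
```

```bash
python3 -c "
from h import *
to(473.5,251.5,240,-.033)"
```

```text
to (473.5, 251.5, 240, -0.033) d [  8.8  -56.93   0.06] a [-0.001  0.002  0.22 ]
```

Call:
send_rows(
  series=[
    {"ax": 0,"ay": 0,"az": 0.02,"dx": 0.8,"dy": -4.5,"dz": 0,"hand": 1},
    {"ax": 0,"ay": 0,"az": 0.04,"dx": 1.5,"dy": -9.5,"dz": 0,"hand": 1},
    {"ax": 0,"ay": 0,"az": 0.06,"dx": 2.2,"dy": -14.5,"dz": 0,"hand": 1},
    {"ax": 0,"ay": 0,"az": 0.08,"dx": 3,"dy": -19.5,"dz": 0,"hand": 1},
    {"ax": 0,"ay": 0,"az": 0.1,"dx": 3.8,"dy": -24.5,"dz": 0,"hand": 1},
    {"ax": 0,"ay": 0,"az": 0.12,"dx": 4.5,"dy": -29.5,"dz": 0,"hand": 1},
    {"ax": 0,"ay": 0,"az": 0.14,"dx": 5.3,"dy": -34.5,"dz": 0,"hand": 1},
    {"ax": 0,"ay": 0,"az": 0.16,"dx": 6.1,"dy": -39.5,"dz": 0,"hand": 1},
    {"ax": 0,"ay": 0,"az": 0.18,"dx": 6.9,"dy": -44.5,"dz": 0,"hand": 1},
    {"ax": 0,"ay": 0,"az": 0.21,"dx": 7.6,"dy": -49.5,"dz": 0,"hand": 1},
  ],
)

```text
clock: 34.3
eef_pos: [475.6, 172.2, 239.6]
tool_rot: [3.14, 0.002, -0.024]
force: [0.9, -0.1, -1.2]
width: 7.9
gripper_force: 59.1
```

Call:
send_rows(
  series=[
    {"ax": 0,"ay": 0,"az": 0.01,"dx": -0.1,"dy": -5,"dz": 0,"hand": 1},
    {"ax": 0,"ay": 0,"az": 0.01,"dx": -0.3,"dy": -8,"dz": 1,"hand": 1},
    {"ax": 0,"ay": 0,"az": 0.01,"dx": -0.3,"dy": -8,"dz": 2.5,"hand": 1},
    {"ax": 0,"ay": 0,"az": 0.01,"dx": -0.3,"dy": -8,"dz": 2.5,"hand": 1},
    {"ax": 0,"ay": 0,"az": 0.01,"dx": -0.3,"dy": -8,"dz": 2.5,"hand": 1},
    {"ax": 0,"ay": 0,"az": 0.01,"dx": -0.3,"dy": -8,"dz": 2.5,"hand": 1},
    {"ax": 0,"ay": 0,"az": 0.01,"dx": -0.3,"dy": -8,"dz": 2.5,"hand": 1},
    {"ax": 0,"ay": 0,"az": 0.01,"dx": -0.3,"dy": -8,"dz": 2.5,"hand": 1},
  ],
)

```text
clock: 35.1
eef_pos: [476.1, 250.3, 216.5]
tool_rot: [-3.141, -0.001, -0.034]
force: [0.4, 0.1, -0.9]
width: 8.0
gripper_force: 59.2
```

```bash
python3 -c "
from h import *
held('yellow'); to(473.5,251.5,215,-.033)"
```

```text
[476.  250.4 216.5] [-3.141e+00 -1.000e-03 -3.400e-02] [ 0.1 -0.3 -1.3]
185 273 295 [50.6 -2.3]
200 273 295 [44.6 -2.1]
230 273 295 [31.9 -1.7]
245 274 294 [25.3 -1.4]
[104, 103, 103, 103, 103, 103, 78, 40, 26, 86, 101, 102, 102, 102, 102, 102, 102, 102, 102, 102, 102, 102, 102, 102, 103, 102, 102, 102, 102, 102, 102, 103, 102, 102, 102, 102, 102, 104, 108, 113, 114, 115, 115, 116, 116, 115, 115, 115, 116, 115, 116, 116, 116, 115, 116, 116, 116, 115, 115, 116, 116, 115, 116, 116, 116]
far end dx by row [(165, np.float64(58.4)), (170, np.float64(56.5)), (175, np.float64(54.5)), (180, np.float64(52.6))]
to (473.5, 251.5, 215, -0.033) d [-0.25 -0.1   0.15] a [-0.    -0.001 -0.001]
```

Call:
send_rows(
  series=[
    {"ax": 0,"ay": 0,"az": 0,"dx": -0.25,"dy": -0.1,"dz": 0,"hand": 1},
    {"ax": 0,"ay": 0,"az": 0,"dx": -0.25,"dy": -0.1,"dz": 0,"hand": 1},
    {"ax": 0,"ay": 0,"az": 0,"dx": -0.25,"dy": -0.1,"dz": 0,"hand": 1},
    {"ax": 0,"ay": 0,"az": 0,"dx": -0.25,"dy": -0.1,"dz": 1.5,"hand": 1},
    {"ax": 0,"ay": 0,"az": 0,"dx": -0.25,"dy": -0.1,"dz": 2.5,"hand": 1},
    {"ax": 0,"ay": 0,"az": 0,"dx": -0.25,"dy": -0.1,"dz": 3.3,"hand": 1},
    {"ax": 0,"ay": 0,"az": 0,"dx": -0.25,"dy": -0.1,"dz": 4.1,"hand": 1},
    {"ax": 0,"ay": 0,"az": 0,"dx": -0.25,"dy": -0.1,"dz": 4.1,"hand": 1},
    {"ax": 0,"ay": 0,"az": 0,"dx": -0.25,"dy": -0.1,"dz": 4.1,"hand": 1},
  ],
)

```text
clock: 36.05
eef_pos: [473.2, 252.0, 175.0]
tool_rot: [3.142, 0.0, -0.033]
force: [0.7, -1.3, -1.6]
width: 7.8
gripper_force: 59.2
```

Call:
send_rows(
  series=[
    {"ax": 0,"ay": 0,"az": 0,"dx": 0,"dy": 0.03,"dz": 1,"hand": 1},
    {"ax": 0,"ay": 0,"az": 0,"dx": 0,"dy": 0.03,"dz": 2,"hand": 1},
    {"ax": 0,"ay": 0,"az": 0,"dx": 0,"dy": 0.03,"dz": 3,"hand": 1},
    {"ax": 0,"ay": 0,"az": 0,"dx": 0,"dy": 0.03,"dz": 4,"hand": 1},
    {"ax": 0,"ay": 0,"az": 0,"dx": 0,"dy": 0.03,"dz": 5,"hand": 1},
    {"ax": 0,"ay": 0,"az": 0,"dx": 0,"dy": 0.03,"dz": 6,"hand": 1},
    {"ax": 0,"ay": 0,"az": 0,"dx": 0,"dy": 0.03,"dz": 6.4,"hand": 1},
    {"ax": 0,"ay": 0,"az": 0,"dx": 0,"dy": 0.03,"dz": 6.4,"hand": 1},
    {"ax": 0,"ay": 0,"az": 0,"dx": 0,"dy": 0.03,"dz": 6.4,"hand": 1},
  ],
)

```text
clock: 36.95
eef_pos: [473.8, 252.2, 110.5]
tool_rot: [-3.14, -0.001, -0.033]
force: [3.3, 3.1, -5.6]
width: 8.0
gripper_force: 58.6
```

Call:
send_rows(
  series=[
    {"ax": 0,"ay": 0,"az": 0,"dx": 0,"dy": 0,"dz": 0,"hand": 0.75},
    {"ax": 0,"ay": 0,"az": 0,"dx": 0,"dy": 0,"dz": 0,"hand": 0.75},
    {"ax": 0,"ay": 0,"az": 0,"dx": 0,"dy": 0,"dz": 0,"hand": 0.75},
    {"ax": 0,"ay": 0,"az": 0,"dx": 0,"dy": 0,"dz": -4.2,"hand": 0.75},
    {"ax": 0,"ay": 0,"az": 0,"dx": 0,"dy": 0,"dz": -4.2,"hand": 0.75},
    {"ax": 0,"ay": 0,"az": 0,"dx": 0,"dy": 0,"dz": -4.2,"hand": 0.9},
    {"ax": 0,"ay": 0,"az": 0,"dx": 0,"dy": 0,"dz": -4.2,"hand": 1},
    {"ax": 0,"ay": 0,"az": 0,"dx": 0,"dy": 0,"dz": -4.2,"hand": 1},
    {"ax": 0,"ay": 0,"az": 0,"dx": 0,"dy": 0,"dz": -4.2,"hand": 1},
  ],
)

```text
clock: 37.85
eef_pos: [472.6, 251.3, 152.3]
tool_rot: [3.141, 0.001, -0.033]
force: [-0.8, -1.2, 0.0]
width: -0.1
gripper_force: 0.0
```

Call:
send_rows(
  series=[
    {"ax": 0,"ay": 0,"az": 0,"dx": 0,"dy": 0,"dz": 1.2,"hand": 1},
    {"ax": 0,"ay": 0,"az": 0,"dx": 0,"dy": 0,"dz": 2,"hand": 1},
    {"ax": 0,"ay": 0,"az": 0,"dx": 0,"dy": 0,"dz": 2.8,"hand": 1},
    {"ax": 0,"ay": 0,"az": 0,"dx": 0,"dy": 0,"dz": 3.5,"hand": 1},
    {"ax": 0,"ay": 0,"az": 0,"dx": 0,"dy": 0,"dz": 4.2,"hand": 1},
    {"ax": 0,"ay": 0,"az": 0,"dx": 0,"dy": 0,"dz": 4.8,"hand": 1},
    {"ax": 0,"ay": 0,"az": 0,"dx": 0,"dy": 0,"dz": 5.3,"hand": 1},
    {"ax": 0,"ay": 0,"az": 0,"dx": 0,"dy": 0,"dz": 5.6,"hand": 1},
    {"ax": 0,"ay": 0,"az": 0,"dx": 0,"dy": 0,"dz": 5.6,"hand": 1},
    {"ax": 0,"ay": 0,"az": 0,"dx": 0,"dy": 0,"dz": 5.6,"hand": 1},
  ],
)

```text
clock: 38.85
eef_pos: [473.8, 251.8, 99.6]
tool_rot: [-3.142, -0.002, -0.033]
force: [-5.8, -4.5, 30.6]
width: 0.1
gripper_force: 15.1
```

```bash
python3 -c "
from h import *
to(493.4,-367.5,165,0.192)"
```

```text
to (493.4, -367.5, 165, 0.192) d [ 4.04 61.83 -6.53] a [ 0.    -0.002 -0.225]
```

Yellow is home. Last is red, the small one in the rack.

Call:
send_rows(
  series=[
    {"ax": 0,"ay": 0,"az": 0,"dx": 0,"dy": 0,"dz": -4,"hand": 1},
    {"ax": 0,"ay": 0,"az": 0,"dx": 0,"dy": 0,"dz": -8,"hand": 0.66},
    {"ax": 0,"ay": 0,"az": -0.02,"dx": 0.3,"dy": 5,"dz": -10,"hand": 0.66},
    {"ax": 0,"ay": 0,"az": -0.04,"dx": 0.6,"dy": 10,"dz": -10,"hand": 0.66},
    {"ax": 0,"ay": 0,"az": -0.06,"dx": 1,"dy": 15,"dz": -10,"hand": 0.66},
    {"ax": 0,"ay": 0,"az": -0.08,"dx": 1.3,"dy": 20,"dz": -10,"hand": 0.66},
    {"ax": 0,"ay": 0,"az": -0.1,"dx": 1.6,"dy": 25,"dz": -10,"hand": 0.66},
    {"ax": 0,"ay": 0,"az": -0.12,"dx": 2,"dy": 30,"dz": -10,"hand": 0.66},
    {"ax": 0,"ay": 0,"az": -0.14,"dx": 2.3,"dy": 35,"dz": -10,"hand": 0.66},
    {"ax": 0,"ay": 0,"az": -0.16,"dx": 2.6,"dy": 40,"dz": -10,"hand": 0.66},
  ],
)

```text
clock: 39.85
eef_pos: [485.0, -146.6, 196.1]
tool_rot: [-3.141, 0.001, 0.128]
force: [1.1, -0.2, -0.6]
width: 29.0
gripper_force: 0.0
```

```bash
python3 -c "
from h import *
print(read_state()['eef_pos']);to(493.4,-367.5,165,0.192)"
```

```text
[ 485.02451333 -146.56422338  196.0662433 ]
to (493.4, -367.5, 165, 0.192) d [-1.98 22.02  3.1 ] a [-0.001  0.001 -0.064]
```

Call:
send_rows(
  series=[
    {"ax": 0,"ay": 0,"az": -0.02,"dx": -0.5,"dy": 5,"dz": 0,"hand": 0.66},
    {"ax": 0,"ay": 0,"az": -0.04,"dx": -1,"dy": 10,"dz": 0,"hand": 0.66},
    {"ax": 0,"ay": 0,"az": -0.06,"dx": -1.5,"dy": 15,"dz": 0,"hand": 0.66},
    {"ax": 0,"ay": 0,"az": -0.06,"dx": -2,"dy": 19,"dz": 1,"hand": 0.66},
    {"ax": 0,"ay": 0,"az": -0.06,"dx": -2.1,"dy": 22.3,"dz": 3,"hand": 0.66},
    {"ax": 0,"ay": 0,"az": -0.06,"dx": -2.1,"dy": 22.3,"dz": 3,"hand": 0.66},
    {"ax": 0,"ay": 0,"az": -0.06,"dx": -2.1,"dy": 22.3,"dz": 3,"hand": 0.66},
    {"ax": 0,"ay": 0,"az": -0.06,"dx": -2.1,"dy": 22.3,"dz": 3,"hand": 0.66},
    {"ax": 0,"ay": 0,"az": -0.06,"dx": -2.1,"dy": 22.3,"dz": 3,"hand": 0.66},
    {"ax": 0,"ay": 0,"az": -0.06,"dx": -2.1,"dy": 22.3,"dz": 3,"hand": 0.66},
  ],
)

```text
clock: 40.85
eef_pos: [493.7, -367.4, 167.7]
tool_rot: [3.141, -0.001, 0.189]
force: [-0.5, 0.7, 0.4]
width: 29.0
gripper_force: 0.0
```

```bash
python3 -c "
from h import *
near('red')"
```

```text
[ 493.6 -367.6  167.7] [ 3.141e+00 -1.000e-03  1.880e-01] 29.152867363133808
139 279 288 [[552.2, -353.4], [553.4, -359.4]]
162 278 290 [[536.6, -355.6], [538.2, -363.8]]
211 278 290 [[501.2, -362.2], [502.9, -370.8]]
275 279 289 [[449.3, -372.6], [450.7, -380.3]]
282 279 290 [[443.1, -373.8], [444.7, -382.3]]
rows 137 285 near end x 440.3 -> centre x 494.3
```

Call:
send_rows(
  series=[
    {"ax": 0,"ay": 0,"az": 0,"dx": 0,"dy": 0.05,"dz": 3,"hand": 0.66},
    {"ax": 0,"ay": 0,"az": 0,"dx": 0,"dy": 0.05,"dz": 6,"hand": 0.66},
    {"ax": 0,"ay": 0,"az": 0,"dx": 0,"dy": 0.05,"dz": 9.6,"hand": 0.66},
    {"ax": 0,"ay": 0,"az": 0,"dx": 0,"dy": 0.05,"dz": 9.6,"hand": 0.66},
    {"ax": 0,"ay": 0,"az": 0,"dx": 0,"dy": 0.05,"dz": 9.6,"hand": 0.66},
    {"ax": 0,"ay": 0,"az": 0,"dx": 0,"dy": 0.05,"dz": 9.6,"hand": 1},
    {"ax": 0,"ay": 0,"az": 0,"dx": 0,"dy": 0.05,"dz": 9.6,"hand": 1},
    {"ax": 0,"ay": 0,"az": 0,"dx": 0,"dy": 0.05,"dz": 9.6,"hand": 1},
    {"ax": 0,"ay": 0,"az": 0,"dx": 0,"dy": 0.05,"dz": 9.6,"hand": 1},
    {"ax": 0,"ay": 0,"az": 0,"dx": 0,"dy": 0.05,"dz": 9.6,"hand": 1},
  ],
)

```text
clock: 41.9
eef_pos: [494.6, -369.1, 73.3]
tool_rot: [3.14, -0.003, 0.187]
force: [-0.4, 1.8, 6.4]
width: 7.7
gripper_force: 59.5
```

Call:
send_rows(
  series=[
    {"ax": 0,"ay": 0,"az": 0,"dx": 0,"dy": 0,"dz": -5,"hand": 1},
    {"ax": 0,"ay": 0,"az": 0,"dx": 0,"dy": 0,"dz": -10,"hand": 1},
    {"ax": 0,"ay": 0,"az": 0,"dx": 0,"dy": 0,"dz": -14,"hand": 1},
    {"ax": 0,"ay": 0,"az": 0,"dx": 0,"dy": 0,"dz": -17,"hand": 1},
    {"ax": 0,"ay": 0,"az": 0,"dx": 0,"dy": 0,"dz": -17,"hand": 1},
    {"ax": 0,"ay": 0,"az": 0,"dx": 0,"dy": 0,"dz": -17,"hand": 1},
    {"ax": 0,"ay": 0,"az": 0,"dx": 0,"dy": 0,"dz": -17,"hand": 1},
  ],
)

```text
clock: 42.6
eef_pos: [492.1, -368.6, 239.8]
tool_rot: [-3.14, 0.002, 0.187]
force: [-0.0, 0.5, -1.5]
width: 8.1
gripper_force: 59.2
```

```bash
python3 -c "
from h import *
to(472.7,225.5,240,-.033)"
```

```text
to (472.7, 225.5, 240, -0.033) d [ 9.120e+00 -5.874e+01  5.000e-02] a [-0.001  0.002  0.22 ]
```

Call:
send_rows(
  series=[
    {"ax": 0,"ay": 0,"az": 0.02,"dx": 0.8,"dy": -4.5,"dz": 0,"hand": 1},
    {"ax": 0,"ay": 0,"az": 0.04,"dx": 1.5,"dy": -9.5,"dz": 0,"hand": 1},
    {"ax": 0,"ay": 0,"az": 0.06,"dx": 2.2,"dy": -14.5,"dz": 0,"hand": 1},
    {"ax": 0,"ay": 0,"az": 0.08,"dx": 3,"dy": -19.5,"dz": 0,"hand": 1},
    {"ax": 0,"ay": 0,"az": 0.1,"dx": 3.8,"dy": -24.5,"dz": 0,"hand": 1},
    {"ax": 0,"ay": 0,"az": 0.12,"dx": 4.5,"dy": -29.5,"dz": 0,"hand": 1},
    {"ax": 0,"ay": 0,"az": 0.14,"dx": 5.3,"dy": -34.5,"dz": 0,"hand": 1},
    {"ax": 0,"ay": 0,"az": 0.16,"dx": 6.1,"dy": -39.5,"dz": 0,"hand": 1},
    {"ax": 0,"ay": 0,"az": 0.18,"dx": 6.9,"dy": -44.5,"dz": 0,"hand": 1},
    {"ax": 0,"ay": 0,"az": 0.21,"dx": 7.6,"dy": -49.5,"dz": 0,"hand": 1},
  ],
)

```text
clock: 43.6
eef_pos: [475.0, 127.9, 239.7]
tool_rot: [3.141, 0.002, -0.024]
force: [1.7, 0.6, -1.2]
width: 7.6
gripper_force: 59.1
```

Call:
send_rows(
  series=[
    {"ax": 0,"ay": 0,"az": 0.01,"dx": -0.2,"dy": -5,"dz": 0,"hand": 1},
    {"ax": 0,"ay": 0,"az": 0.01,"dx": -0.4,"dy": -9.7,"dz": 1,"hand": 1},
    {"ax": 0,"ay": 0,"az": 0.01,"dx": -0.4,"dy": -9.7,"dz": 2.5,"hand": 1},
    {"ax": 0,"ay": 0,"az": 0.01,"dx": -0.4,"dy": -9.7,"dz": 2.5,"hand": 1},
    {"ax": 0,"ay": 0,"az": 0.01,"dx": -0.4,"dy": -9.7,"dz": 2.5,"hand": 1},
    {"ax": 0,"ay": 0,"az": 0.01,"dx": -0.4,"dy": -9.7,"dz": 2.5,"hand": 1},
    {"ax": 0,"ay": 0,"az": 0.01,"dx": -0.4,"dy": -9.7,"dz": 2.5,"hand": 1},
    {"ax": 0,"ay": 0,"az": 0.01,"dx": -0.4,"dy": -9.7,"dz": 2.5,"hand": 1},
  ],
)

```text
clock: 44.4
eef_pos: [474.9, 222.7, 216.5]
tool_rot: [-3.141, -0.001, -0.035]
force: [-1.0, -0.3, -1.4]
width: 7.7
gripper_force: 59.3
```

```bash
python3 -c "
from h import *
held('red'); to(472.7,225.5,215,-.033)"
```

```text
[474.9 222.9 216.5] [-3.141e+00 -1.000e-03 -3.500e-02] [ 1.3  0.6 -1.7]
185 273 295 [50.6 -2.4]
200 273 295 [44.5 -2.2]
230 273 294 [31.9 -1.5]
245 274 294 [25.3 -1.5]
[105, 105, 105, 104, 104, 104, 71, 42, 37, 45, 48, 44, 44, 45, 45, 44, 44, 44, 45, 45, 44, 44, 44, 44, 45, 45, 44, 44, 44, 45, 45, 45, 45, 45, 45, 44, 45, 45, 45, 47, 48, 49, 51, 50, 51, 50, 51, 51, 51, 51, 51, 51, 50, 50, 51, 51, 51, 51, 51, 50, 50, 51, 51, 51, 51]
far end dx by row [(165, np.float64(58.3)), (170, np.float64(56.4)), (175, np.float64(54.5)), (180, np.float64(52.6))]
to (472.7, 225.5, 215, -0.033) d [-0.23 -0.25  0.15] a [-0.    -0.001 -0.002]
```

Call:
send_rows(
  series=[
    {"ax": 0,"ay": 0,"az": -0.002,"dx": -0.22,"dy": -0.25,"dz": 0,"hand": 1},
    {"ax": 0,"ay": 0,"az": -0.002,"dx": -0.22,"dy": -0.25,"dz": 0,"hand": 1},
    {"ax": 0,"ay": 0,"az": -0.002,"dx": -0.22,"dy": -0.25,"dz": 0,"hand": 1},
    {"ax": 0,"ay": 0,"az": -0.002,"dx": -0.22,"dy": -0.25,"dz": 1.5,"hand": 1},
    {"ax": 0,"ay": 0,"az": -0.002,"dx": -0.22,"dy": -0.25,"dz": 2.5,"hand": 1},
    {"ax": 0,"ay": 0,"az": -0.002,"dx": -0.22,"dy": -0.25,"dz": 3.3,"hand": 1},
    {"ax": 0,"ay": 0,"az": -0.002,"dx": -0.22,"dy": -0.25,"dz": 4.1,"hand": 1},
    {"ax": 0,"ay": 0,"az": -0.002,"dx": -0.22,"dy": -0.25,"dz": 4.1,"hand": 1},
    {"ax": 0,"ay": 0,"az": -0.002,"dx": -0.22,"dy": -0.25,"dz": 4.1,"hand": 1},
  ],
)

```text
clock: 45.35
eef_pos: [472.3, 226.1, 175.0]
tool_rot: [3.142, 0.0, -0.031]
force: [-0.4, -0.8, -1.4]
width: 7.9
gripper_force: 59.2
```

Call:
send_rows(
  series=[
    {"ax": 0,"ay": 0,"az": 0,"dx": 0,"dy": 0.03,"dz": 1,"hand": 1},
    {"ax": 0,"ay": 0,"az": 0,"dx": 0,"dy": 0.03,"dz": 2,"hand": 1},
    {"ax": 0,"ay": 0,"az": 0,"dx": 0,"dy": 0.03,"dz": 3,"hand": 1},
    {"ax": 0,"ay": 0,"az": 0,"dx": 0,"dy": 0.03,"dz": 4,"hand": 1},
    {"ax": 0,"ay": 0,"az": 0,"dx": 0,"dy": 0.03,"dz": 5,"hand": 1},
    {"ax": 0,"ay": 0,"az": 0,"dx": 0,"dy": 0.03,"dz": 6,"hand": 1},
    {"ax": 0,"ay": 0,"az": 0,"dx": 0,"dy": 0.03,"dz": 6.4,"hand": 1},
    {"ax": 0,"ay": 0,"az": 0,"dx": 0,"dy": 0.03,"dz": 6.4,"hand": 1},
    {"ax": 0,"ay": 0,"az": 0,"dx": 0,"dy": 0.03,"dz": 6.4,"hand": 1},
  ],
)

```text
clock: 46.25
eef_pos: [472.8, 226.4, 110.4]
tool_rot: [-3.14, -0.001, -0.032]
force: [2.5, 1.6, -6.1]
width: 7.9
gripper_force: 58.5
```

Call:
send_rows(
  series=[
    {"ax": 0,"ay": 0,"az": 0,"dx": 0,"dy": 0,"dz": 0,"hand": 0.75},
    {"ax": 0,"ay": 0,"az": 0,"dx": 0,"dy": 0,"dz": 0,"hand": 0.75},
    {"ax": 0,"ay": 0,"az": 0,"dx": 0,"dy": 0,"dz": 0,"hand": 0.75},
    {"ax": 0,"ay": 0,"az": 0,"dx": 0,"dy": 0,"dz": -4.2,"hand": 0.75},
    {"ax": 0,"ay": 0,"az": 0,"dx": 0,"dy": 0,"dz": -4.2,"hand": 0.75},
    {"ax": 0,"ay": 0,"az": 0,"dx": 0,"dy": 0,"dz": -4.2,"hand": 0.9},
    {"ax": 0,"ay": 0,"az": 0,"dx": 0,"dy": 0,"dz": -4.2,"hand": 1},
    {"ax": 0,"ay": 0,"az": 0,"dx": 0,"dy": 0,"dz": -4.2,"hand": 1},
    {"ax": 0,"ay": 0,"az": 0,"dx": 0,"dy": 0,"dz": -4.2,"hand": 1},
  ],
)

```text
clock: 47.15
eef_pos: [471.8, 225.5, 152.3]
tool_rot: [3.141, 0.001, -0.031]
force: [0.2, 0.6, -1.0]
width: 0.0
gripper_force: 0.0
```

Call:
send_rows(
  series=[
    {"ax": 0,"ay": 0,"az": 0,"dx": 0,"dy": 0,"dz": 1.2,"hand": 1},
    {"ax": 0,"ay": 0,"az": 0,"dx": 0,"dy": 0,"dz": 2,"hand": 1},
    {"ax": 0,"ay": 0,"az": 0,"dx": 0,"dy": 0,"dz": 2.8,"hand": 1},
    {"ax": 0,"ay": 0,"az": 0,"dx": 0,"dy": 0,"dz": 3.5,"hand": 1},
    {"ax": 0,"ay": 0,"az": 0,"dx": 0,"dy": 0,"dz": 4.2,"hand": 1},
    {"ax": 0,"ay": 0,"az": 0,"dx": 0,"dy": 0,"dz": 4.8,"hand": 1},
    {"ax": 0,"ay": 0,"az": 0,"dx": 0,"dy": 0,"dz": 5.3,"hand": 1},
    {"ax": 0,"ay": 0,"az": 0,"dx": 0,"dy": 0,"dz": 5.6,"hand": 1},
    {"ax": 0,"ay": 0,"az": 0,"dx": 0,"dy": 0,"dz": 5.6,"hand": 1},
    {"ax": 0,"ay": 0,"az": 0,"dx": 0,"dy": 0,"dz": 5.6,"hand": 1},
  ],
)

```text
clock: 48.15
eef_pos: [472.8, 225.9, 99.6]
tool_rot: [3.141, -0.002, -0.031]
force: [-6.1, -3.6, 31.6]
width: 0.2
gripper_force: 15.8
```

Call:
send_rows(
  series=[
    {"ax": 0,"ay": 0,"az": 0,"dx": 0,"dy": 0,"dz": -4,"hand": 1},
    {"ax": 0,"ay": 0,"az": 0,"dx": 0,"dy": 0,"dz": -8,"hand": 0.5},
    {"ax": 0,"ay": 0,"az": 0,"dx": 2,"dy": 5,"dz": -12,"hand": 0.5},
    {"ax": 0,"ay": 0,"az": 0,"dx": 4,"dy": 10,"dz": -15,"hand": 0.5},
    {"ax": 0,"ay": 0,"az": 0,"dx": 5,"dy": 15,"dz": -15,"hand": 0.5},
    {"ax": 0,"ay": 0,"az": 0,"dx": 5,"dy": 15,"dz": -15,"hand": 0.5},
    {"ax": 0,"ay": 0,"az": 0,"dx": 5,"dy": 15,"dz": -15,"hand": 0.5},
    {"ax": 0,"ay": 0,"az": 0,"dx": 5,"dy": 15,"dz": -15,"hand": 0.5},
    {"ax": 0,"ay": 0,"az": 0,"dx": 5,"dy": 15,"dz": -15,"hand": 0.5},
  ],
)

```text
clock: 49.05
eef_pos: [516.8, 75.8, 246.2]
tool_rot: [-3.141, 0.002, -0.029]
force: [0.4, 0.8, -0.4]
width: 42.7
gripper_force: 0.0
```

Run:
```python
from h import *
s=read_state();print(s["eef_pos"],s["tool_rot"],s["clock"])
g=img("wrist");cv2.imwrite("pics/w6.png",g["pixels"][:,:,::-1]);np.savez("w6.npz",**g)
```

```text
[516.80958737  75.77950935 246.19908358] [-3.14090173e+00  1.61529401e-03 -2.90253134e-02] 49.05
```

View pics/w6.png

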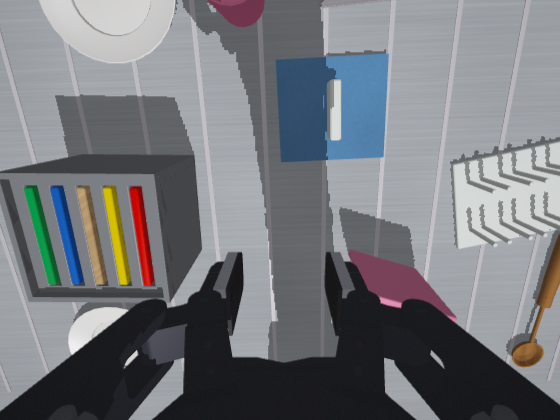

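All five boards sit in their slots (red at 143,235 to green at 43,235), flush with the deck. The cover is at (333,108) with its handle vertical in the picture.

```bash
cat >> h.py <<'E'
def cover(g,z=10,area=3000):
    m=mask(g,98,118,110,60); m=cv2.morphologyEx(m,cv2.MORPH_CLOSE,np.ones((3,3)))
    cs=[c for c in cv2.findContours(m,cv2.RETR_EXTERNAL,cv2.CHAIN_APPROX_NONE)[0] if cv2.contourArea(c)>area]
    for c in cs:
        w=cast(g,cv2.convexHull(c)[:,0]+.0,z)[:,:2]; print("cover",cv2.minAreaRect(w.astype(np.float32)))
        q=cv2.cvtColor(g["pixels"],cv2.COLOR_RGB2HSV); h=cv2.inRange(q,(0,0,120),(179,70,255)); k=np.zeros_like(h); cv2.fillPoly(k,[cv2.convexHull(c)],255); k=cv2.erode(k,np.ones((9,9)));h&=k
        hc=max(cv2.findContours(h,cv2.RETR_EXTERNAL,cv2.CHAIN_APPROX_NONE)[0],key=cv2.contourArea); print("handle px",cv2.boundingRect(hc),"top",cv2.minAreaRect(cast(g,cv2.convexHull(hc)[:,0],z+30)[:,:2].astype(np.float32)))
E
python3 -c "
from h import *
cover(dict(np.load('w6.npz')))
to(575,-8,150,0.0)"
```

```text
cover ((594.8876953125, 11.660179138183594), (125.23094177246094, 137.11386108398438), 1.214233160018921)
handle px (329, 79, 13, 62) top ((594.4528198242188, 11.99034309387207), (13.428447723388672, 69.24441528320312), 89.94573974609375)
to (575, -8, 150, 0.0) d [6.06 8.24 9.62] a [-0.001  0.001 -0.028]
```

The cover was knocked about 30 mm, to (594.6, 11.8). I'll use this fresh measurement.

```bash
python3 -c "
from h import *
to(594.6,11.8,70,0.015)"
```

```text
to (594.6, 11.8, 70, 0.015) d [ 7.98  6.21 17.62] a [-0.001  0.001 -0.043]
```

Call:
send_rows(
  series=[
    {"ax": 0,"ay": 0,"az": -0.043,"dx": 3,"dy": 2.5,"dz": 3,"hand": 0.6},
    {"ax": 0,"ay": 0,"az": -0.043,"dx": 6,"dy": 5,"dz": 6,"hand": 0.6},
    {"ax": 0,"ay": 0,"az": -0.043,"dx": 8,"dy": 6.2,"dz": 10,"hand": 0.6},
    {"ax": 0,"ay": 0,"az": -0.043,"dx": 8,"dy": 6.2,"dz": 14,"hand": 0.6},
    {"ax": 0,"ay": 0,"az": -0.043,"dx": 8,"dy": 6.2,"dz": 17.6,"hand": 0.6},
    {"ax": 0,"ay": 0,"az": -0.043,"dx": 8,"dy": 6.2,"dz": 17.6,"hand": 0.6},
    {"ax": 0,"ay": 0,"az": -0.043,"dx": 8,"dy": 6.2,"dz": 17.6,"hand": 0.6},
    {"ax": 0,"ay": 0,"az": -0.043,"dx": 8,"dy": 6.2,"dz": 17.6,"hand": 0.6},
    {"ax": 0,"ay": 0,"az": -0.043,"dx": 8,"dy": 6.2,"dz": 17.6,"hand": 0.6},
  ],
)

```text
clock: 50.0
eef_pos: [597.2, 10.4, 73.3]
tool_rot: [-3.141, -0.004, 0.012]
force: [-0.9, 0.4, -0.2]
width: 34.1
gripper_force: 0.0
```

Run:
```python
from h import *
g=img("wrist");cv2.imwrite("pics/w7.png",g["pixels"][:,:,::-1])
s=read_state();print(s["eef_pos"],s["tool_rot"],s["width"])
to(594.6,11.8,-12,0.015)
```

```text
[596.99074098  10.14102619  73.08422156] [-3.14149797 -0.00359871  0.01200048] 33.96873625941997
to (594.6, 11.8, -12, 0.015) d [-0.27 -0.17  8.51] a [-0.    -0.004 -0.003]
```

View pics/w7.png

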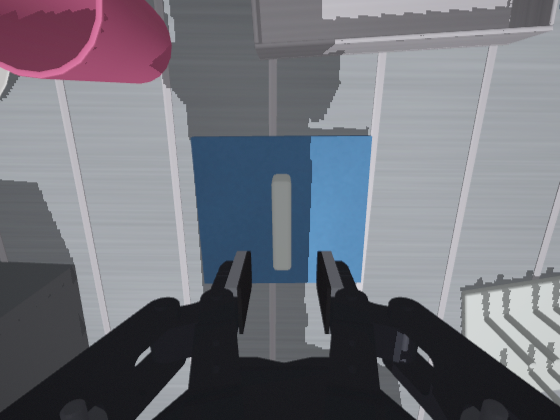

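The handle (282,222) is centred between the fingers. Descending.

Call:
send_rows(
  series=[
    {"ax": 0,"ay": 0,"az": 0,"dx": -0.1,"dy": 0,"dz": 0,"hand": 0.6},
    {"ax": 0,"ay": 0,"az": 0,"dx": -0.1,"dy": 0,"dz": 0,"hand": 0.6},
    {"ax": 0,"ay": 0,"az": 0,"dx": -0.1,"dy": 0,"dz": 2,"hand": 0.6},
    {"ax": 0,"ay": 0,"az": 0,"dx": -0.1,"dy": 0,"dz": 4,"hand": 0.6},
    {"ax": 0,"ay": 0,"az": 0,"dx": -0.1,"dy": 0,"dz": 6,"hand": 0.6},
    {"ax": 0,"ay": 0,"az": 0,"dx": -0.1,"dy": 0,"dz": 7.5,"hand": 0.6},
    {"ax": 0,"ay": 0,"az": 0,"dx": -0.1,"dy": 0,"dz": 7.5,"hand": 0.6},
    {"ax": 0,"ay": 0,"az": 0,"dx": -0.1,"dy": 0,"dz": 7.5,"hand": 0.6},
    {"ax": 0,"ay": 0,"az": 0,"dx": -0.1,"dy": 0,"dz": 7.5,"hand": 0.6},
  ],
)

```text
clock: 50.95
eef_pos: [595.5, 9.9, -3.0]
tool_rot: [-3.141, -0.002, 0.012]
force: [0.2, 0.3, -0.2]
width: 34.1
gripper_force: 0.0
```

Call:
send_rows(
  series=[
    {"ax": 0,"ay": 0,"az": 0,"dx": 0,"dy": -0.15,"dz": 0.5,"hand": 0.6},
    {"ax": 0,"ay": 0,"az": 0,"dx": 0,"dy": -0.15,"dz": 0.8,"hand": 0.6},
    {"ax": 0,"ay": 0,"az": 0,"dx": 0,"dy": -0.15,"dz": 0.8,"hand": 0.6},
    {"ax": 0,"ay": 0,"az": 0,"dx": 0,"dy": -0.15,"dz": 0.8,"hand": 0.8},
    {"ax": 0,"ay": 0,"az": 0,"dx": 0,"dy": -0.15,"dz": 0.8,"hand": 0.9},
    {"ax": 0,"ay": 0,"az": 0,"dx": 0,"dy": -0.15,"dz": 0.8,"hand": 1},
    {"ax": 0,"ay": 0,"az": 0,"dx": 0,"dy": -0.15,"dz": 0.8,"hand": 1},
    {"ax": 0,"ay": 0,"az": 0,"dx": 0,"dy": -0.15,"dz": 0.8,"hand": 1},
    {"ax": 0,"ay": 0,"az": 0,"dx": 0,"dy": -0.15,"dz": 0.8,"hand": 1},
  ],
)

```text
clock: 51.85
eef_pos: [594.8, 11.3, -11.8]
tool_rot: [-3.142, -0.0, 0.012]
force: [-0.4, 0.0, 3.2]
width: 13.0
gripper_force: 59.2
```

Call:
send_rows(
  series=[
    {"ax": 0,"ay": 0,"az": 0,"dx": 0,"dy": 0,"dz": -3,"hand": 1},
    {"ax": 0,"ay": 0,"az": 0,"dx": 0,"dy": 0,"dz": -7,"hand": 1},
    {"ax": 0,"ay": 0,"az": 0,"dx": 0,"dy": 0,"dz": -11,"hand": 1},
    {"ax": 0,"ay": 0,"az": 0,"dx": 0,"dy": 0,"dz": -15,"hand": 1},
    {"ax": 0,"ay": 0,"az": 0,"dx": 0,"dy": 0,"dz": -19,"hand": 1},
    {"ax": 0,"ay": 0,"az": 0,"dx": 0,"dy": 0,"dz": -20,"hand": 1},
    {"ax": 0,"ay": 0,"az": 0,"dx": 0,"dy": 0,"dz": -20,"hand": 1},
  ],
)

```text
clock: 52.55
eef_pos: [595.4, 11.2, 189.3]
tool_rot: [3.141, -0.003, 0.011]
force: [-1.2, 0.5, -1.3]
width: 13.0
gripper_force: 58.7
```

```bash
python3 -c "
from h import *
s=read_state();print(s['eef_pos'],s['tool_rot'],s['width'],s['gripper_force'],s['force'])
to(474.4,277.4,190,-.033)"
```

```text
[595.40939929  11.2090287  189.31540447] [ 3.14146402e+00 -2.94630118e-03  1.14784200e-02] 12.995881057081116 58.741464614868164 [-1.24636956  0.45990186 -1.31990478]
to (474.4, 277.4, 190, -0.033) d [-11.79 -26.76  -0.11] a [ 0.    -0.003  0.044]
```

Call:
send_rows(
  series=[
    {"ax": 0,"ay": 0,"az": 0.01,"dx": -2,"dy": -4,"dz": 0,"hand": 1},
    {"ax": 0,"ay": 0,"az": 0.02,"dx": -4,"dy": -8,"dz": 0,"hand": 1},
    {"ax": 0,"ay": 0,"az": 0.03,"dx": -5.5,"dy": -12,"dz": 0,"hand": 1},
    {"ax": 0,"ay": 0,"az": 0.04,"dx": -7,"dy": -16,"dz": 0,"hand": 1},
    {"ax": 0,"ay": 0,"az": 0.044,"dx": -9,"dy": -20,"dz": 0,"hand": 1},
    {"ax": 0,"ay": 0,"az": 0.044,"dx": -10.5,"dy": -24,"dz": 0,"hand": 1},
    {"ax": 0,"ay": 0,"az": 0.044,"dx": -11.8,"dy": -26.8,"dz": 0,"hand": 1},
    {"ax": 0,"ay": 0,"az": 0.044,"dx": -11.8,"dy": -26.8,"dz": 0,"hand": 1},
    {"ax": 0,"ay": 0,"az": 0.044,"dx": -11.8,"dy": -26.8,"dz": 0,"hand": 1},
    {"ax": 0,"ay": 0,"az": 0.044,"dx": -11.8,"dy": -26.8,"dz": 0,"hand": 1},
  ],
)

```text
clock: 53.55
eef_pos: [473.3, 275.9, 186.5]
tool_rot: [3.139, 0.002, -0.034]
force: [-0.5, -0.4, -1.0]
width: 12.7
gripper_force: 58.8
```

Call:
send_rows(
  series=[
    {"ax": 0,"ay": 0,"az": 0,"dx": 0,"dy": 0,"dz": 2,"hand": 1},
    {"ax": 0,"ay": 0,"az": 0,"dx": 0,"dy": 0,"dz": 3,"hand": 1},
    {"ax": 0,"ay": 0,"az": 0,"dx": 0,"dy": 0,"dz": 3,"hand": 1},
    {"ax": 0,"ay": 0,"az": 0,"dx": 0,"dy": 0,"dz": 3,"hand": 1},
    {"ax": 0,"ay": 0,"az": 0,"dx": 0,"dy": 0,"dz": 3,"hand": 1},
  ],
)

```text
clock: 54.05
eef_pos: [474.0, 277.9, 158.5]
tool_rot: [-3.141, -0.001, -0.033]
force: [0.0, 0.4, -1.0]
width: 12.8
gripper_force: 58.9
```

Run:
```python
from h import *
s=read_state();p=s['eef_pos'];print(p,s['tool_rot'],s['width'],s['force'])
to(474.4,277.4,150,-.033)
g=img("wrist"); m=mask(g,98,118,110,60)
c=max(cv2.findContours(m,cv2.RETR_EXTERNAL,cv2.CHAIN_APPROX_NONE)[0],key=cv2.contourArea); h=cv2.convexHull(c)[:,0]; print("bbox",cv2.boundingRect(c))
w=cast(g,h,p[2]+22)[:,:2]; print("far edge x",w[:,0].max(),"y range",w[:,1].min(),w[:,1].max(),"rel",w[:,0].max()-p[0],w[:,1].mean())
top=h[h[:,1]<h[:,1].min()+4]; print(top.tolist(), cast(g,top,p[2]+22)[:,:2].round(1).tolist())
```

```text
[473.96673142 277.90603727 158.54999728] [-3.14102668e+00 -8.21514518e-04 -3.27697446e-02] 12.815210314060131 [ 0.02767763  0.41357081 -1.03567022]
to (474.4, 277.4, 150, -0.033) d [0.04 0.05 0.86] a [-0.001 -0.001  0.   ]
bbox (143, 142, 283, 168)
far edge x 539.4194376876242 y range 206.90555488429874 346.9048591113099 rel 65.45270627121323 275.65587025891955
[[417, 142], [424, 143], [425, 144], [425, 145], [143, 145], [145, 144], [150, 143], [172, 142]] [[535.6, 210.9], [535.0, 207.5], [534.5, 207.0], [534.0, 206.9], [538.5, 343.8], [538.9, 342.8], [539.3, 340.3], [539.4, 329.6]]
```

Call:
send_rows(
  series=[
    {"ax": 0,"ay": 0,"az": 0,"dx": 0.04,"dy": 0.04,"dz": 1,"hand": 1},
    {"ax": 0,"ay": 0,"az": 0,"dx": 0.04,"dy": 0.04,"dz": 2,"hand": 1},
    {"ax": 0,"ay": 0,"az": 0,"dx": 0.04,"dy": 0.04,"dz": 2.7,"hand": 1},
    {"ax": 0,"ay": 0,"az": 0,"dx": 0.04,"dy": 0.04,"dz": 3.2,"hand": 1},
    {"ax": 0,"ay": 0,"az": 0,"dx": 0.04,"dy": 0.04,"dz": 3.6,"hand": 1},
    {"ax": 0,"ay": 0,"az": 0,"dx": 0.04,"dy": 0.04,"dz": 4,"hand": 1},
    {"ax": 0,"ay": 0,"az": 0,"dx": 0.04,"dy": 0.04,"dz": 4.3,"hand": 1},
    {"ax": 0,"ay": 0,"az": 0,"dx": 0.04,"dy": 0.04,"dz": 4.4,"hand": 1},
    {"ax": 0,"ay": 0,"az": 0,"dx": 0.04,"dy": 0.04,"dz": 4.4,"hand": 1},
    {"ax": 0,"ay": 0,"az": 0,"dx": 0.04,"dy": 0.04,"dz": 4.4,"hand": 1},
  ],
)

```text
clock: 55.1
eef_pos: [474.0, 277.6, 114.2]
tool_rot: [-3.141, -0.0, -0.032]
force: [-0.5, -0.6, -1.0]
width: 12.7
gripper_force: 58.9
```

Call:
send_rows(
  series=[
    {"ax": 0,"ay": 0,"az": 0,"dx": 0,"dy": 0,"dz": 0.1,"hand": 1},
    {"ax": 0,"ay": 0,"az": 0,"dx": 0,"dy": 0,"dz": 0.15,"hand": 1},
    {"ax": 0,"ay": 0,"az": 0,"dx": 0,"dy": 0,"dz": 0.15,"hand": 1},
    {"ax": 0,"ay": 0,"az": 0,"dx": 0,"dy": 0,"dz": 0.15,"hand": 1},
  ],
)

```text
clock: 55.5
eef_pos: [474.1, 277.7, 113.2]
tool_rot: [-3.141, -0.001, -0.032]
force: [-0.8, -0.9, 5.6]
width: 12.6
gripper_force: 59.9
```

Call:
send_rows(
  series=[
    {"ax": 0,"ay": 0,"az": 0,"dx": 0,"dy": 0,"dz": 0,"hand": 0.6},
    {"ax": 0,"ay": 0,"az": 0,"dx": 0,"dy": 0,"dz": 0,"hand": 0.6},
    {"ax": 0,"ay": 0,"az": 0,"dx": 0,"dy": 0,"dz": 0,"hand": 0.6},
    {"ax": 0,"ay": 0,"az": 0,"dx": 0,"dy": 0,"dz": 0,"hand": 0.6},
    {"ax": 0,"ay": 0,"az": 0,"dx": 0,"dy": 0,"dz": -2,"hand": 0.6},
    {"ax": 0,"ay": 0,"az": 0,"dx": 0,"dy": 0,"dz": -5,"hand": 0.6},
    {"ax": 0,"ay": 0,"az": 0,"dx": 0,"dy": 0,"dz": -10,"hand": 0.6},
    {"ax": 0,"ay": 0,"az": 0,"dx": 0,"dy": 0,"dz": -12,"hand": 0.6},
    {"ax": 0,"ay": 0,"az": 0,"dx": 0,"dy": 0,"dz": -12,"hand": 0.6},
    {"ax": 0,"ay": 0,"az": 0,"dx": 0,"dy": 0,"dz": -12,"hand": 0.6},
  ],
)

```text
clock: 56.5
eef_pos: [473.7, 277.2, 232.4]
tool_rot: [3.141, -0.0, -0.032]
force: [-0.3, -1.0, -0.5]
width: 34.3
gripper_force: 0.0
```

Run:
```python
from h import *
s=read_state();print(s['eef_pos'],s['width'],s['clock'])
g=img("wrist");cv2.imwrite("pics/w8.png",g["pixels"][:,:,::-1]); cover(g,135)
```

```text
[473.71065538 277.16525604 232.40356937] 34.31426779949314 56.5
cover ((474.3167419433594, 277.2003173828125), (137.90171813964844, 126.44853210449219), 88.27745819091797)
handle px (275, 165, 17, 83) top ((475.86065673828125, 277.397216796875), (13.522990226745605, 71.13738250732422), 88.57926177978516)
```

View pics/w8.png

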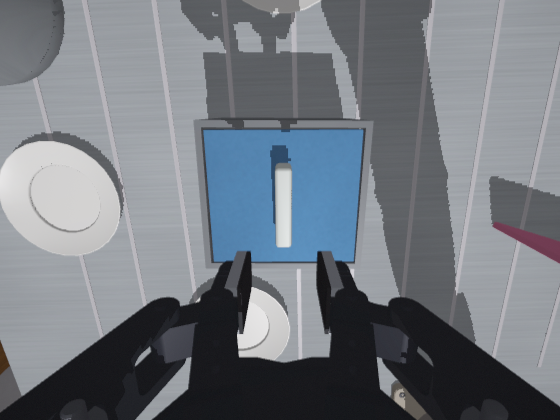

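The cover sits square in the recess, with an even gap all round between (202,128) and (365,262). Its measured centre is (474.3, 277.2) and the gripper is clear, so I'm handing in.

```bash
python3 -c "
from cell import finish_job
print(finish_job())"
```

```text
the job is handed in; nothing more can be done
None
```

I put all five boards fully home in their own caddy slots and seated the blue cover flat and square in the recess, then handed the job in at about 56 s; the judge returned no verdict.

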